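# Put up the tiered spice rack beside the hob and load its sloped tin tier

## Robot

A 6-joint arm with a two-finger parallel gripper is mounted at the origin on the work surface. World frame = base frame: x ahead of the robot, y to its left, z up, the work surface at z = 0. Lengths are in m, angles in degrees, forces in N, time in s.
With the tool pointing down it reaches from about 0.375 to 0.9 m from the base axis. Payload 3.1 kg.
Tool frame: the origin (TCP) lies between the finger pads; the fingertips stand 22 mm ahead of it and the grasp point (between the pads) lies 3 mm ahead of it; z points along the fingers, y is the line along which they close (so a half turn about z gives the same grasp; the last joint's range is limited). The gripper opens to 87 mm and grips with 3 to 60 N. Pads are 19 mm wide; open, the fingers measure 117 mm over their backs; the gripper's body (75 mm by 190 mm) begins 51 mm behind the grasp point.
Start: joints at [-79.842, 30.224, 82.088, -0, 67.689, -10.227], TCP at [0.218, -0.586, 0.245] pointing down, gripper open.
Joint ranges: [-176.69, 176.69], [-43.24, 126.21], [12.49, 139.97], [-82, 262], [0, 151.66], [-163.58, 163.58]. Speed limits (degrees/s): [159.86, 159.86, 180, 180, 180, 180].

## Interface

Orientations are given as a 3x3 rotation matrix whose columns are the frame's x, y, z axes.
In Python, from rig import bot, capture, search_frame, outline_of, spot_point gives the robot as it stands.
- The arm moves only by the tool jog_arm, never from a script. Its argument "rows" is text: rows parted by semicolons, each of 7 numbers parted by spaces: the opening, from 0 (shut) to 1 (fully open), then the shift along the tool's x, y, z as a fraction of full scale, then the turn, a rotation vector about the tool's x, y, z as a fraction of full scale. A call has 1 to 20 rows; each row is the pose to reach, as a shift and turn from the pose commanded when the call began, along the tool's axes at that moment; what a row does not reach only later rows make up. Full scale, the value 1, is 0.5 m for a shift and pi/4 rad for a turn. A row lasts 1/12 s, in which the tool goes at most 41.7 mm and 7.16 degrees, less where a joint would pass 70% of its speed; a pose out of reach is approached as far as the arm can. A call with a number of a shift or a turn outside -1 to 1 is refused whole. A call with a gripper value outside its range is refused whole. The fingers move at their own pace and stop on an object; the grip force is fixed at half the most. Time passes only in rows, so rows that repeat a pose let the fingers close. It gives the time, the measured TCP pose, the force, the opening and the grip force at its end, in the units of the state.
- bot.read_state(): the state, without advancing time (a new reading comes with each control period).
- capture(name): name is "scene" or "top"; returns a dict with "pixels" (420x560x3 uint8, red, green, blue), "fx", "fy", "cx", "cy" (pixels), "R" (3x3) and "t" (3): a world point X has camera coordinates R X + t. Camera axes: x right, y down, z forward; pixel columns grow to the right and rows downward; lengths in m; the calibration is good to about 2 mm. A picture is of the moment at which its call begins. There is no depth.
- bot.hand_in(): hands the job in; it is judged then, once.
Trained networks look in a picture, given as the dict that the camera call returned (one of the last four; its "shot" number tells which), for a name from the list of things; names that differ only in an ending like _2 or _b are one class to them, and where a whole thing is asked for, a point or a joint stands for the part that bears it (a point fixed in the world has none). Each returns a list of dicts, best first, with "conf" (0 to 1); they miss things now and then, are a little off and sometimes report something else, mostly with a low value. They report only what shows in the picture. A call takes as long as a camera call. They do not tell look-alikes from the thing itself.
- search_frame(label, picture): "point" ([x, y, z] in m, in world coordinates, good to about 4 mm: the middle of the surface that is visible of it).
- outline_of(label, picture): "region" (420x560 bool, what is visible of it).
- spot_point(label, picture): "point" ([x, y, z] in m, in world coordinates, good to about 4 mm: a listed point, or the origin of a listed thing).
The state is a dict: "time_s": time; "joint_positions": joint angles; "qvel": joint speeds; "tau": joint torques, N m; "position": TCP position; "tcp_rot": TCP orientation; "force": force on the tool from outside, world axes, zero at the start; "moment": the same for the moment, N m; "opening": opening from 0.0 (shut) to 1.0 (fully open); "grasp_force": force on a finger pad.
Only numpy, scipy, OpenCV 4.12 (cv2) and the standard library are available. Lean on these libraries where they do the work, as an engineer would, in place of code of your own. Each camera call takes 0.05 s, during which the arm holds its last target. There are 200 camera calls.

## Task

Put up the spice rack beside the hob: drop every plain shelf there is over the four posts of the base, then the sloped tin tier on top, each fully down and level with a post through every corner hole. Then stand the rubber chock squarely across the rails on the level landing at the low end of the slope, and only after that lay all the spice tins from the trivet across the rails, on their sides, so that they rest in a row against the chock, centred on the rails. Leave the teal container and the spoon where they are.

Things in the scene. Friction and masses are not known exactly. Their poses are not given: they have to be found in the camera images.
- base: Fixed steel base plate 200 (x) x 156 (y) x 10 mm with four posts 8 in diameter at x +-88, y +-66, round tips 146 above the counter. Origin: centre of the underside. Legs of a part stand on this plate or on the plate of the shelf below: each level is 40 higher. Same after a half turn; parts may go on either way round.
- tray_a_fin (a point): Plain aluminium shelf (1 or 2 present), 0.4 kg, 200 (x) x 156 (y) x 4 mm plate with 14 square holes near the corners (x +-88, y +-66), 6 high lips on the long sides, four 10 x 10 legs 36 high below at x +-76, y +-54. Starts standing on the counter. Point: on its upright finger fin (mid-plate, 12 thick along x, 50 along y, 32 high), 24 above the plate top, 64 above the leg feet. Same after a half turn.
- tray_b_fin (a point): Plain aluminium shelf (1 or 2 present), 0.4 kg, 200 (x) x 156 (y) x 4 mm plate with 14 square holes near the corners (x +-88, y +-66), 6 high lips on the long sides, four 10 x 10 legs 36 high below at x +-76, y +-54. Starts standing on the counter. Point: on its upright finger fin (mid-plate, 12 thick along x, 50 along y, 32 high), 24 above the plate top, 64 above the leg feet. Same after a half turn.
- top_fin (a point): Sloped tin tier (the one with rails), always present, about 0.5 kg, 200 (x) x 156 (y) x 4 mm plate with 14 square holes near the corners (x +-88, y +-66), 6 high lips on the long sides, four 10 x 10 legs 36 high below at x +-76, y +-54. Starts standing on the counter. Point: on its upright finger fin (mid-plate, 12 thick along x, 50 along y, 32 high), 24 above the plate top, 64 above the leg feet. Low end of the rails at -x.
- top_landing (a point): Middle of the tin tier's landing, at rail-top level, 82 to -x of the fin point. Two rails along x, 12 mm wide, centred at y +-36. From tier x -100 to -64 (x 0 at the fin) their tops are level, 30 above the plate top, open at the end; then they climb straight to 50 above it at x +100 (7 degrees), clearing the fin. Tins roll to -x. Same axes as the tier.
- chock_center (a point): The chock: black rubber bar 100 (its x) x 26 (y) x 30 mm high, with a thin steel strip on top, 0.25 kg, starting flat on the counter. Point: its centre, 15 above its underside. It stands across both rails on the level landing of the sloped tier and grips by friction; nothing else stops a tin there.
- tin0_center (a point): Cylindrical spice tin lying on its side, 34 mm in diameter, 100 mm long, about 0.09 kg, steel with a dark cap; three or four are present. Starts in a cradle of the trivet along the trivet's x, its centre about 34 above the counter. Point: its centre; x is the tin's long axis (y and z turn as it rolls).
- tin1_center (a point): Cylindrical spice tin lying on its side, 34 mm in diameter, 100 mm long, about 0.09 kg, steel with a dark cap; three or four are present. Starts in a cradle of the trivet along the trivet's x, its centre about 34 above the counter. Point: its centre; x is the tin's long axis (y and z turn as it rolls).
- tin2_center (a point): Cylindrical spice tin lying on its side, 34 mm in diameter, 100 mm long, about 0.09 kg, steel with a dark cap; three or four are present. Starts in a cradle of the trivet along the trivet's x, its centre about 34 above the counter. Point: its centre; x is the tin's long axis (y and z turn as it rolls).
- tin3_center (a point): Cylindrical spice tin lying on its side, 34 mm in diameter, 100 mm long, about 0.09 kg, steel with a dark cap; three or four are present. Starts in a cradle of the trivet along the trivet's x, its centre about 34 above the counter. Point: its centre; x is the tin's long axis (y and z turn as it rolls).
- trivet: Fixed dark steel wire trivet 110 x 230 mm, origin centre of its underside. Four cradles, 66 apart along its y (y -99, -33, 33, 99), each a pair of 8 thick rods along x at +-11 from the cradle's middle, rod tops 20 above the counter, open down to the counter between the pairs except two 12 high crossbars at x +-45.
- container_mid (a point): Bystander: teal lidded plastic container 118 x 158 x 65 mm with clip tabs; point at its centre. Leave it alone.
- spoon: Bystander: grey silicone spoon lying on the counter beyond the work, its length along its x; origin at its middle, underneath. Leave it alone.
Mind the look-alikes: they are no part of the job. What is shaped like the part that bears tin2_center but blue or yellow is not meant.

How it is judged:
By the outcome, as a careful person would: the job done as asked, in the order asked, and still so for the second after the job is handed in, with the robot touching nothing.
Of tray_a, tray_b only 1 to 2 are there at a start; the rules pass over those that are not, and their reading is None.
Of tin0, tin1, tin2, tin3 only 3 to 4 are there at a start; the rules pass over those that are not, and their reading is None.
At some moment in a run one of tray_a, tray_b, top may be knocked a few centimetres aside while the robot is not near it.
It also fails if it takes over 210 s, if anything falls off the work surface, if the arm or the gripper's body presses on something with over 40 N, if the wrist force passes 120 N, or if a joint passes its speed limit or range.

## Working session

There is one attempt and no reset: what is moved stays moved. The work goes in short steps, Python scripts to look and compute and a tool call to move; the robot and the scene stay as the last step left them, time stands still between calls to the robot, and variables do not carry over. Pictures are saved under pics/ and viewed, at most 14 in all, crops included, and the job is handed in when it is done.

Besides the shell and the picture viewer there is one more tool, called after "Request:" as name(argument=value, ...), one argument or row to a line, values as JSON. jog_arm: Moves the arm, as the interface text tells. Its arguments: {"type":"object","properties":{"rows":{"type":"string"}},"required":["rows"]}

```bash
mkdir -p pics; ls
cat > h.py <<'E'
import numpy as np,cv2
from rig import bot,capture,search_frame,outline_of,spot_point
def proj(P,X):
    c=P["R"]@np.asarray(X)+np.asarray(P["t"]); return np.array([P["fx"]*c[0]/c[2]+P["cx"],P["fy"]*c[1]/c[2]+P["cy"]])
def back(P,u,v,z):
    R=np.asarray(P["R"]);t=np.asarray(P["t"]);o=-R.T@t
    d=R.T@np.array([(u-P["cx"])/P["fx"],(v-P["cy"])/P["fy"],1]); return o+d*(z-o[2])/d[2]
def save(P,n): cv2.imwrite(f"pics/{n}.png",np.ascontiguousarray(P["pixels"][:,:,::-1]))
E
python3 - <<'E'
from h import *
np.set_printoptions(precision=4,suppress=True)
for n in("scene","top"):
    P=capture(n);save(P,n+"0");np.save(n+"0.npy",P,allow_pickle=True)
    R=np.asarray(P["R"]);print(n,-R.T@P["t"],P["fx"])
    for l in["base","tray_a_fin","top_fin","top_landing","chock_center","tin0_center","trivet","container_mid","spoon"]:
        for d in spot_point(l,P): print(l,np.round(d["point"],4),round(d["conf"],2),np.round(proj(P,d["point"])), {k:v for k,v in d.items() if k not in("point","conf")} )
s=bot.read_state();print(s["position"],s["tcp_rot"],s["time_s"])
E
```

```text
pics
scene [1.1749 0.0634 1.0098] 442.3917592236951
base [ 0.4152 -0.3122 -0.0016] 0.89 [206. 176.] {}
tray_a_fin [ 0.6233 -0.2646  0.0574] 0.76 [196. 226.] {}
top_fin [0.6216 0.0201 0.0614] 0.72 [306. 247.] {}
top_fin [ 0.489  -0.5196  0.0328] 0.15 [127. 175.] {}
top_landing [ 0.6136 -0.0642  0.0711] 0.71 [273. 235.] {}
chock_center [0.4507 0.0308 0.0205] 0.89 [320. 202.] {}
trivet [ 0.4083  0.2796 -0.0041] 0.69 [410. 212.] {}
container_mid [ 0.4882 -0.5194  0.0357] 0.58 [127. 174.] {}
spoon [ 0.7854 -0.0113 -0.0001] 0.86 [279. 315.] {}
spoon [ 0.4131 -0.3127 -0.0014] 0.41 [206. 175.] {}
top [ 0.2368 -0.0817  1.555 ] 487.8371142198374
base [ 0.4174 -0.3088 -0.0001] 0.67 [351. 247.] {}
tray_a_fin [ 0.6234 -0.263   0.0623] 0.8 [337. 179.] {}
tray_a_fin [ 0.414  -0.3086 -0.004 ] 0.54 [351. 248.] {}
top_fin [0.6195 0.024  0.0647] 0.88 [246. 181.] {}
top_landing [ 0.6156 -0.0629  0.0679] 0.88 [273. 182.] {}
top_landing [0.4522 0.027  0.0167] 0.7 [246. 236.] {}
chock_center [0.4534 0.0268 0.0183] 0.73 [246. 236.] {}
trivet [ 0.4063  0.281  -0.0043] 0.91 [167. 252.] {}
container_mid [ 0.6243 -0.2664  0.0682] 0.69 [338. 179.] {}
container_mid [ 0.4881 -0.516   0.032 ] 0.67 [417. 222.] {}
container_mid [0.4062 0.3826 0.0366] 0.55 [131. 251.] {}
spoon [ 0.7811 -0.0099 -0.0004] 0.8 [257. 139.] {}
[ 0.2177 -0.5858  0.2446] [[ 0.9374  0.3483  0.    ]
 [ 0.3483 -0.9374 -0.    ]
 [-0.      0.     -1.    ]] 1.0
```

View pics/scene0.png

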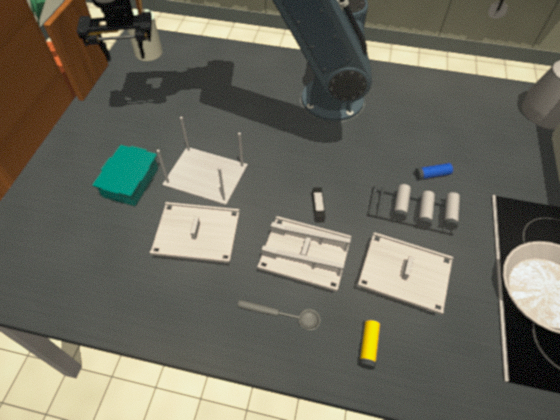

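View pics/top0.png

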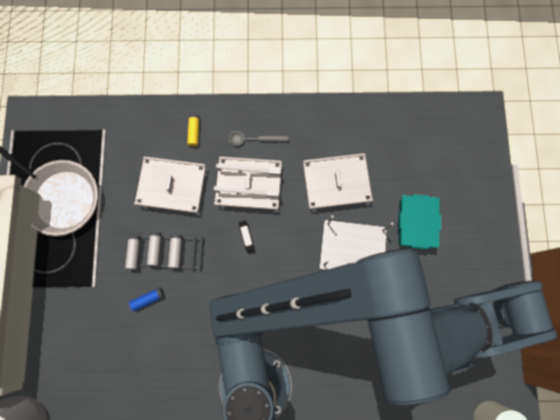

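The scene shows two plain shelves (scene px (196,230) and (407,268)), with the railed tier between them at (305,250). The chock is at (320,203). Three steel tins lie in the trivet at (402,200), (427,207) and (452,209). The blue (435,171) and yellow (370,343) cylinders aren't steel or in the trivet, so they're the look-alikes. Next I'll get precise poses from the corner holes.

```bash
cat >> h.py <<'E'
from scipy.optimize import least_squares
HOL=np.array([[88,66],[-88,66],[-88,-66],[88,-66]])/1000
def rot(a): return np.array([[np.cos(a),-np.sin(a)],[np.sin(a),np.cos(a)]])
def darkspot(P,uv,w=7):
    g=cv2.cvtColor(P["pixels"],cv2.COLOR_RGB2GRAY).astype(float); K=8
    m=cv2.getRectSubPix(g.astype(np.float32),(2*w+1,2*w+1),(float(uv[0]),float(uv[1])))
    b=cv2.resize(m,None,fx=K,fy=K,interpolation=cv2.INTER_CUBIC)
    th=(np.percentile(m,80)+m.min())/2
    n,L,st,ce=cv2.connectedComponentsWithStats((b<th).astype(np.uint8))
    best=None
    for i in range(1,n):
        x,y,ww,hh,a=st[i]
        if x==0 or y==0 or x+ww==b.shape[1] or y+hh==b.shape[0] or a<4*K*K or a>60*K*K: continue
        c=(ce[i]+.5)/K-.5-w; d=np.hypot(*c)
        if best is None or d<best[0]: best=(d,c)
    return None if best is None else np.asarray(uv)+best[1]
def fit_plate(P,x,y,a,z=.039,it=3,w=7):
    """refine plate pose (x,y,yaw rad) from its four dark corner holes"""
    for _ in range(it):
        q=[];m=[]
        for h in HOL:
            X=np.r_[rot(a)@h+[x,y],z]; d=darkspot(P,proj(P,X),w)
            if d is not None: q.append(back(P,*d,z)[:2]);m.append(h)
        if len(q)<3: return None
        q=np.array(q);m=np.array(m)
        f=lambda p:((m@rot(p[2]).T+p[:2])-q).ravel()
        r=least_squares(f,[x,y,a],loss="soft_l1",f_scale=.002); x,y,a=r.x
    return x,y,np.degrees(a),len(q),np.round(f(r.x)*1000,1)
def yaw_of(P,label,z,near):
    """yaw of long side from the region outline, pixel->world at height z"""
    for d in outline_of(label,P):
        ys,xs=np.nonzero(d["region"])
        W=np.array([back(P,u,v,z)[:2] for u,v in zip(xs,ys)])
        if len(W)<30 or np.hypot(*(W.mean(0)-near[:2]))>.06: continue
        (c,s,an)=cv2.minAreaRect((W*1000).astype(np.float32))
        if s[0]<s[1]: an+=90
        return (an+90)%180-90,np.array(c)/1000,np.array(s)
E
python3 - <<'E'
from h import *
np.set_printoptions(precision=4,suppress=True)
for n in("scene","top"):
    P=capture(n); 
    for l in("tray_a_fin","top_fin","chock_center","tin0_center","trivet","base"):
        for d in outline_of(l,P):
            ys,xs=np.nonzero(d["region"]); z=.02 if "chock" in l else .05 if "tin" in l else .01 if l in("trivet","base") else .04
            W=np.array([back(P,u,v,z)[:2] for u,v in zip(xs,ys)])
            c,s,a=cv2.minAreaRect((W*1000).astype(np.float32)); 
            if s[0]<s[1]: a+=90
            a=(a+90)%180-90
            f=None
            if "tray" in l or "top" in l:
                f=fit_plate(P,c[0]/1e3,c[1]/1e3,np.radians(a),w=8)
            print(n,l,round(d["conf"],2),np.round(c),np.round(s),round(a,1),f)
E
```

```text
scene tray_a_fin 0.6 [ 627. -267.] [165. 205.] -83.4 (np.float64(0.6255616406937077), np.float64(-0.2666520025188044), np.float64(-83.51676701990634), 4, array([-0.1, -0. , -0.4, -0.4,  0.2,  0.2,  0.3,  0.2]))
scene tray_a_fin 0.4 [ 488. -520.] [157. 194.] -5.7 None
scene top_fin 0.98 [623.  17.] [209. 167.] 86.2 (np.float64(0.6219062486406832), np.float64(0.019288941712644066), np.float64(85.22080656083988), 3, array([ 0.4,  0.2, -0.3, -0.3, -0.1,  0.1]))
scene top_fin 0.2 [435. 273.] [220. 105.] 86.0 None
scene chock_center 0.61 [458.  26.] [112.  30.] 15.5 None
scene trivet 0.92 [411. 278.] [228. 116.] 86.7 None
top tray_a_fin 0.78 [ 625. -267.] [162. 202.] -83.2 (np.float64(0.6266130670051295), np.float64(-0.26671293351008396), np.float64(-83.71065041832817), 4, array([-0.5, -0.1, -0.7,  0.2,  0.9, -0.3,  0.3,  0.2]))
top top_fin 0.83 [623.  23.] [208. 159.] 85.3 (np.float64(0.6232761238128582), np.float64(0.0187766623447045), np.float64(85.13472372658082), 3, array([ 0.6,  0.2, -0.4, -0.1, -0.2, -0.1]))
top chock_center 0.57 [453.  26.] [104.  29.] 16.1 None
top trivet 0.66 [407. 269.] [209. 106.] 87.5 None
top base 0.92 [ 414. -312.] [199. 156.] 82.0 None
```

Run:
```python
import cv2
a=cv2.imread("pics/scene0.png")[100:320,90:290];b=cv2.imread("pics/scene0.png")[150:320,300:480]
cv2.imwrite("pics/c1.png",cv2.resize(a[:150],None,fx=4,fy=4,interpolation=cv2.INTER_CUBIC))
```

```text
(no output)
```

View pics/c1.png

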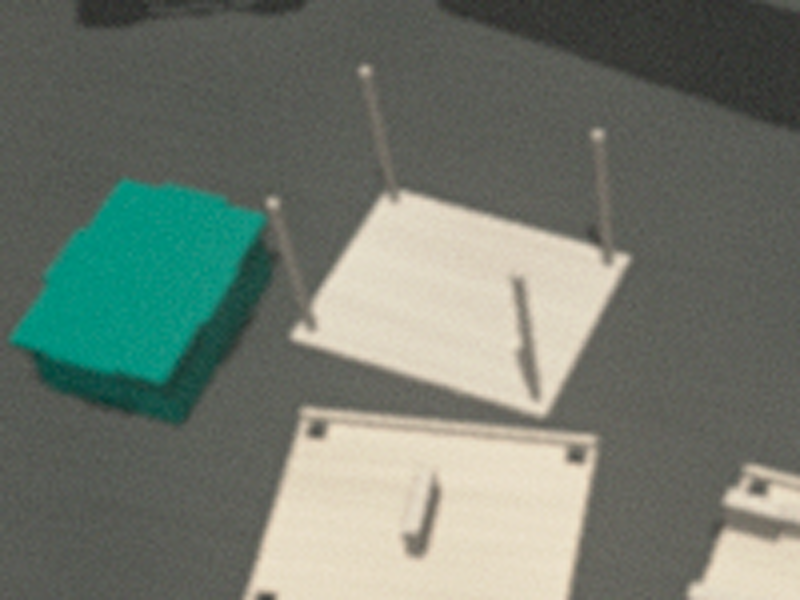

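The crop shows four posts on the base. The tips are near crop px (365,71), (597,134), (273,204) and (518,278), and all of them are visible. The three-hole fits from both cameras agree to about 1 mm.

```bash
cat >> h.py <<'E'
def brightspot_fit(P,uv,p0,z=.144):
    q=np.array([back(P,u,v,z)[:2] for u,v in uv])
    c=q.mean(0); best=None
    for a0 in np.radians(np.arange(-80,101,20)):
        for H in [HOL]:
            o=[min(range(4),key=lambda i:np.hypot(*(rot(a0)@H[i]+c-qq))) for qq in q]
            if len(set(o))<len(q): continue
            f=lambda p:((H[o]@rot(p[2]).T+p[:2])-q).ravel()
            r=least_squares(f,[*c,a0])
            if best is None or r.cost<best[0]: best=(r.cost,r.x,np.round(f(r.x)*1000,1))
    return best
def tool(s=None):
    s=s or bot.read_state(); R=np.array(s["tcp_rot"]); return np.array(s["position"]),np.degrees(np.arctan2(R[1,0],R[0,0])),R
def rel(target,yaw,pos0=None,yaw0=None):
    """shift fractions in tool axes for a target TCP position and tool-x yaw(deg), from pos0/yaw0 (default present)"""
    p,y,_=tool()
    p=p if pos0 is None else np.array(pos0); y=y if yaw0 is None else yaw0
    a=np.radians(y); Rt=np.array([[np.cos(a),np.sin(a),0],[np.sin(a),-np.cos(a),0],[0,0,-1]])
    dy=(yaw-y+180)%360-180
    return np.round(Rt.T@(np.array(target)-p)/.5,4),"turn",round(-dy/45,4)
E
python3 - <<'E'
from h import *
np.set_printoptions(precision=4,suppress=True)
P=np.load("scene0.npy",allow_pickle=True).item()
uv=[((x+.5)/4-.5+90,(y+.5)/4-.5+100) for x,y in[(365,71),(597,134),(273,204),(518,278)]]
b=brightspot_fit(P,uv,None);print("base",b[1],np.degrees(b[1][2]),b[2])
T=np.load("top0.npy",allow_pickle=True).item()
c=back(P,407,270,.045);t=back(T,170,187,.045);print(c,t)
for a in(70,75,80,85):
    print(a,fit_plate(P,c[0],c[1],np.radians(a),w=8),fit_plate(T,t[0],t[1],np.radians(a),w=8))
# tins: local bright blobs in the top view
for Q,cs,nm in((P,[(402,200),(427,207),(452,209)],"s"),(T,[(133,252),(154,250),(176,252)],"t")):
    g=cv2.cvtColor(Q["pixels"],cv2.COLOR_RGB2HSV)[:,:,2]
    n,L,st,ce=cv2.connectedComponentsWithStats((g>110).astype(np.uint8))
    for u,v in cs+[(320,203) if nm=="s" else (246,236)]:
        k=L[v,u]
        ys,xs=np.nonzero(L==k); z=.044 if len(cs) and (u,v) in cs else .03
        W=np.array([back(Q,x,y,z)[:2] for x,y in zip(xs,ys)])
        cc,s,a=cv2.minAreaRect((W*1000).astype(np.float32))
        if s[0]<s[1]:a+=90
        print(nm,u,v,st[k][4],np.round(cc),np.round(s),round((a)%180,1))
E
```

```text
base [ 0.4176 -0.3126  1.4443] 82.75511635641674 [ 0.8  0.   1.   1.   0.1 -0.2 -1.9 -0.8]
[0.6208 0.2708 0.045 ] [0.6085 0.2666 0.045 ]
70 None None
75 (np.float64(0.6193181932647239), np.float64(0.26934062619889537), np.float64(81.92258367134345), 4, array([ 0.5, -0.4,  0.1,  0. , -0.3,  0.1, -0.3,  0.3])) None
80 (np.float64(0.619325190822823), np.float64(0.26933714169778683), np.float64(81.92594124160755), 4, array([ 0.5, -0.4,  0. ,  0. , -0.3,  0.1, -0.2,  0.3])) (np.float64(0.620669542976608), np.float64(0.26862758994062363), np.float64(81.89507639295113), 4, array([ 0.6, -0.2,  0.8,  0.2, -0.6,  0.3, -0.8, -0.2]))
85 (np.float64(0.619325376421906), np.float64(0.26934730370594157), np.float64(81.93205607121934), 4, array([ 0.5, -0.4,  0. ,  0. , -0.3,  0.1, -0.2,  0.3])) (np.float64(0.6206733982332423), np.float64(0.26862960411237036), np.float64(81.89351366359695), 4, array([ 0.6, -0.2,  0.8,  0.1, -0.6,  0.3, -0.8, -0.2]))
s 402 200 353 [398. 248.] [34. 98.] 177.3
s 427 207 362 [406. 314.] [34. 97.] 176.8
s 452 209 359 [397. 379.] [34. 98.] 179.5
s 320 203 175 [453.  26.] [62. 25.] 15.1
t 133 252 334 [400. 380.] [34. 94.] 176.8
t 154 250 330 [411. 313.] [34. 94.] 176.9
t 176 252 337 [402. 248.] [34. 94.] 176.9
t 246 236 171 [453.  26.] [66. 27.] 14.2
```

```bash
python3 -c "
from h import *
print(rel([.6261,-.2667,.20],6.4),rel([.6261,-.2667,.067],6.4,[.6261,-.2667,.20],6.4))"
```

```text
(array([ 0.9879, -0.3138,  0.0891]), 'turn', np.float64(0.3108)) (array([0.   , 0.   , 0.266]), 'turn', -0.0)
```

Request:
jog_arm(
  rows="0.5 0.988 -0.314 0.089 0 0 0.311;0.5 0.988 -0.314 0.089 0 0 0.311;0.5 0.988 -0.314 0.089 0 0 0.311;0.5 0.988 -0.314 0.089 0 0 0.311;0.5 0.988 -0.314 0.089 0 0 0.311;0.5 0.988 -0.314 0.089 0 0 0.311;0.5 0.988 -0.314 0.089 0 0 0.311;0.5 0.988 -0.314 0.089 0 0 0.311;0.5 0.988 -0.314 0.089 0 0 0.311;0.5 0.988 -0.314 0.089 0 0 0.311;0.5 0.988 -0.314 0.089 0 0 0.311;0.5 0.988 -0.314 0.089 0 0 0.311;0.5 0.988 -0.314 0.089 0 0 0.311;0.5 0.988 -0.314 0.089 0 0 0.311;0.5 0.988 -0.314 0.089 0 0 0.311;0.5 0.988 -0.314 0.089 0 0 0.311;0.5 0.988 -0.314 0.089 0 0 0.311",
)

```text
time_s: 3.12
position: [0.625, -0.2678, 0.2002]
tcp_rot: [[0.994, 0.11, -0.001], [0.11, -0.994, -0.0], [-0.001, 0.0, -1.0]]
force: [0.2, -1.1, 0.1]
opening: 0.504
grasp_force: 0.0
```

```bash
python3 - <<'E'
from h import *
print(tool()[:2],bot.read_state()["time_s"])
P=capture("scene");save(P,"s1")
print(fit_plate(P,.626,-.2667,np.radians(96.4)),fit_plate(P,.6225,.019,np.radians(85.2)),fit_plate(P,.62,.269,np.radians(82)))
T=capture("top");save(T,"t1")
print(rel([.6261,-.2667,.067],6.4))
E
python3 -c "
import cv2
a=cv2.imread('pics/t1.png')[190:290,300:420]
cv2.imwrite('pics/c2.png',cv2.resize(a,None,fx=6,fy=6,interpolation=cv2.INTER_CUBIC))"
```

```text
(array([ 0.62503233, -0.26777318,  0.20017027]), np.float64(6.2944389802121234)) 3.1167
(np.float64(0.626282814413891), np.float64(-0.2662298229613125), np.float64(96.72197363890953), 4, array([ 0.5,  0.3, -2.1, -1.7,  1. ,  0.7,  0.1,  0.3])) (np.float64(0.6219158762762149), np.float64(0.01927972678577851), np.float64(85.20404352448773), 3, array([ 0.4,  0.2, -0.2, -0.2, -0.2,  0. ])) (np.float64(0.6193549053170726), np.float64(0.26934719398911366), np.float64(81.92901018224293), 4, array([ 0.4, -0.4,  0. ,  0. , -0.2,  0. , -0.2,  0.3]))
(array([ 0.0023, -0.0023,  0.2666]), 'turn', np.float64(-0.003))
```

View pics/c2.png

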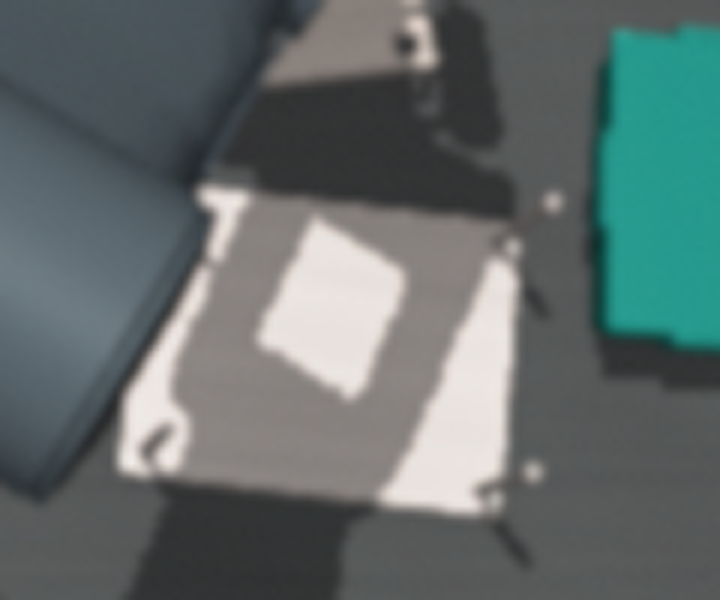

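The top crop shows two post tips at (553,201) and (534,471). I'll use them later to cross-check the base pose. Now I'll descend and grip.

Request:
jog_arm(
  rows="0.5 0.002 -0.002 0.08 0 0 0;0.5 0.002 -0.002 0.16 0 0 0;0.5 0.002 -0.002 0.22 0 0 0;0.5 0.002 -0.002 0.25 0 0 0;0.5 0.002 -0.002 0.267 0 0 0;0.5 0.002 -0.002 0.267 0 0 0;0.5 0.002 -0.002 0.267 0 0 0;0 0.002 -0.002 0.267 0 0 0;0 0.002 -0.002 0.267 0 0 0;0 0.002 -0.002 0.267 0 0 0;0 0.002 -0.002 0.267 0 0 0;0 0.002 -0.002 0.267 0 0 0;0 0.002 -0.002 0.267 0 0 0;0 0.002 -0.002 0.267 0 0 0;0 0.002 -0.002 0.267 0 0 0",
)

```text
time_s: 4.47
position: [0.6271, -0.2653, 0.067]
tcp_rot: [[0.994, 0.111, 0.0], [0.111, -0.994, 0.0], [0.0, -0.0, -1.0]]
force: [-0.7, 1.7, 3.7]
opening: 0.133
grasp_force: 30.0
```

Run:
```python
from h import *
T=np.load("top0.npy",allow_pickle=True).item()
q=np.array([back(T,(x+.5)/6-.5+300,(y+.5)/6-.5+190,.144)[:2] for x,y in[(553,201),(534,471)]])
print("top tips",q)
b=np.array([.4176,-.3126]);print((HOL@rot(np.radians(82.75)).T+b))
d=q[0]-q[1];print(np.degrees(np.arctan2(d[1],d[0])),np.hypot(*d))
p,y,_=tool();print(p,y,bot.read_state()["opening"],bot.read_state()["grasp_force"])
print(rel([.6261,-.2667,.24],6.4), rel([.4176,-.3126,.25],-7.25,[.6261,-.2667,.24],6.4))
```

```text
top tips [[ 0.46813986 -0.40964793]
 [ 0.33734655 -0.3929198 ]]
[[ 0.36323318 -0.21697443]
 [ 0.34102216 -0.3915673 ]
 [ 0.47196682 -0.40822557]
 [ 0.49417784 -0.2336327 ]]
-7.288415089211162 0.13185870775167657
[ 0.62710277 -0.26525092  0.06701149] 6.389196090951149 0.13289637287937942 29.999871742911637
(array([-0.0023,  0.0027, -0.346 ]), 'turn', np.float64(-0.0002)) (array([-0.4246,  0.0447, -0.02  ]), 'turn', 0.3033)
```

Request:
jog_arm(
  rows="0 -0.002 0.003 -0.08 0 0 0;0 -0.002 0.003 -0.16 0 0 0;0 -0.002 0.003 -0.24 0 0 0;0 -0.002 0.003 -0.32 0 0 0;0 -0.1 0.012 -0.346 0 0 0.08;0 -0.18 0.02 -0.346 0 0 0.15;0 -0.26 0.028 -0.346 0 0 0.2;0 -0.34 0.036 -0.346 0 0 0.25;0 -0.4 0.044 -0.346 0 0 0.3;0 -0.427 0.048 -0.346 0 0 0.303;0 -0.427 0.048 -0.34 0 0 0.303;0 -0.427 0.048 -0.32 0 0 0.303;0 -0.427 0.048 -0.32 0 0 0.303;0 -0.427 0.048 -0.32 0 0 0.303;0 -0.427 0.048 -0.32 0 0 0.303;0 -0.427 0.048 -0.32 0 0 0.303",
)

```text
time_s: 5.8
position: [0.4185, -0.3129, 0.2263]
tcp_rot: [[0.992, -0.125, 0.0], [-0.125, -0.992, -0.0], [0.0, 0.0, -1.0]]
force: [0.8, 1.0, -3.2]
opening: 0.133
grasp_force: 30.0
```

Run:
```python
from h import *
p,y,_=tool();print(p,y)
for n in("scene","top"):
    P=capture(n);save(P,n+"2");z=p[2]-.027-.001
    print(n,fit_plate(P,p[0],p[1],np.radians(y-90),z=z,w=8))
a=cv2.imread('pics/scene2.png')[90:200,130:270]; b=cv2.imread('pics/top2.png')[190:300,300:420]
cv2.imwrite('pics/c3.png',np.hstack([cv2.resize(a,None,fx=3,fy=3,interpolation=cv2.INTER_CUBIC),cv2.resize(b,None,fx=3,fy=3,interpolation=cv2.INTER_CUBIC)]))
```

```text
[ 0.41848515 -0.31288696  0.22632048] -7.157284775921242
scene (np.float64(0.416047389359747), np.float64(-0.31397247266646244), np.float64(-97.21297860231846), 3, array([ 0. ,  0.4,  0.2, -0.4, -0.2, -0. ]))
top None
```

View pics/c3.png

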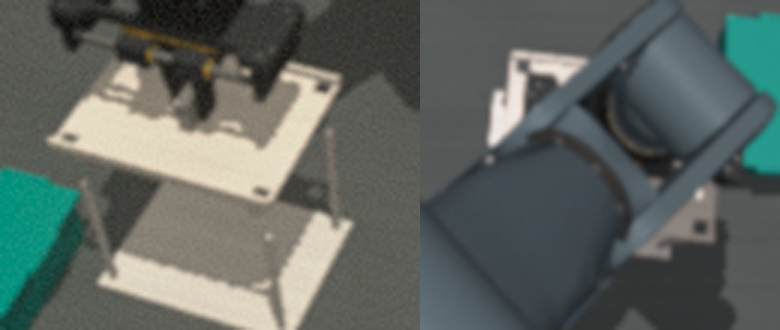

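Run:
```python
from h import *
np.set_printoptions(precision=4,suppress=True)
P=np.load("scene0.npy",allow_pickle=True).item();g=cv2.cvtColor(P["pixels"],cv2.COLOR_RGB2GRAY).astype(np.float32)
b=np.array([.4176,-.3126]);K=8;w=9
uv=[]
for h in HOL:
    u=proj(P,np.r_[rot(np.radians(82.75))@h+b,.142]); m=cv2.resize(cv2.getRectSubPix(g,(19,19),tuple(map(float,u))),None,fx=K,fy=K,interpolation=cv2.INTER_CUBIC)
    bg=np.median(m); n,L,st,ce=cv2.connectedComponentsWithStats((m>bg+.4*(m.max()-bg)).astype(np.uint8))
    k=1+np.argmax(st[1:,4]); ys,xs=np.nonzero(L==k); y0=ys.min(); s=ys<y0+3.2*K   # tip sphere ~3.2 px
    t=u+(np.array([xs[s].mean(),y0+1.6*K])+.5)/K-.5-w
    print(u,t,bg,m.max(),st[k][:5]); uv.append(t)
for sel in([0,1,2],[0,1,2,3]):
    r=brightspot_fit(P,[uv[i] for i in sel],None,z=.142);print(r[1][:2],np.degrees(r[1][2]),r[2])
```

```text
[239.1728 133.9733] [238.9691 133.2608] 92.09209 172.56427 [ 60  57  28  27 587]
[180.9299 118.1041] [180.7714 117.3916] 90.02887 172.85777 [ 61  57  27  26 526]
[157.9386 151.1637] [157.7402 150.3262] 92.202934 174.65665 [ 61  56  27  27 574]
[219.1406 169.0354] [225.4218 174.5729] 210.9111 219.79924 [ 106  107   46   45 1450]
[ 0.4151 -0.3141] 82.6757441394979 [ 0.  -0.1 -0.1  0.   0.   0.1]
[ 0.4191 -0.3085] 83.1520887863827 [  3.3   5.    4.7   5.    4.9   6.1 -12.9 -16.1]
```

Request:
jog_arm(
  rows="0 -0.001 0 0.02 0 0 0;0 -0.001 0 0.04 0 0 0;0 -0.001 0 0.06 0 0 0;0 -0.001 0 0.08 0 0 0;0 -0.001 0 0.1 0 0 0;0 -0.001 0 0.12 0 0 0;0 -0.001 0 0.13 0 0 0;0 -0.001 0 0.14 0 0 0;0 -0.001 0 0.14 0 0 0",
)

```text
time_s: 6.65
position: [0.4166, -0.3127, 0.1554]
tcp_rot: [[0.992, -0.126, -0.001], [-0.126, -0.992, 0.002], [-0.002, -0.001, -1.0]]
force: [0.3, 0.6, -3.6]
opening: 0.133
grasp_force: 30.0
```

Request:
jog_arm(
  rows="0 0 0 0.03 0 0 0;0 0 0 0.06 0 0 0;0 0 0 0.09 0 0 0;0 0 0 0.12 0 0 0;0 0 0 0.14 0 0 0;0 0 0 0.15 0 0 0;0 0 0 0.157 0 0 0;0 0 0 0.159 0 0 0;0 0 0 0.159 0 0 0",
)

```text
time_s: 7.4
position: [0.4173, -0.3133, 0.0775]
tcp_rot: [[0.992, -0.126, 0.0], [-0.126, -0.992, -0.001], [0.001, 0.001, -1.0]]
force: [0.5, 0.1, -4.8]
opening: 0.136
grasp_force: 30.0
```

Request:
jog_arm(
  rows="0 0 0 0.002 0 0 0;0 0 0 0.003 0 0 0;0.4 0 0 0.003 0 0 0;0.4 0 0 0.003 0 0 0;0.4 0 0 0.003 0 0 0;0.4 0 0 0.003 0 0 0;0.4 0 0 -0.07 0 0 0;0.4 0 0 -0.15 0 0 0;0.4 0 0 -0.23 0 0 0;0.4 0 0 -0.31 0 0 0;0.4 0 0 -0.34 0 0 0;0.4 0 0 -0.34 0 0 0;0.4 0 0 -0.34 0 0 0",
)

```text
time_s: 8.48
position: [0.4171, -0.3133, 0.248]
tcp_rot: [[0.992, -0.126, 0.002], [-0.126, -0.992, -0.002], [0.002, 0.002, -1.0]]
force: [0.2, -0.3, 0.1]
opening: 0.401
grasp_force: 0.0
```

Run:
```python
from h import *
p,y,_=tool();print(p,y)
P=capture("scene");save(P,"s3")
print(fit_plate(P,.4155,-.3140,np.radians(82.7),z=.049,w=8))
print(fit_plate(P,.6225,.019,np.radians(85.2)));r=fit_plate(P,.62,.269,np.radians(82));print(r)
x,yy=r[0]+.0015,r[1]+.0005; t=r[2]+90-180
print(t,rel([x,yy,.245],t),rel([x,yy,.067],t,[x,yy,.245],t))
a=cv2.imread('pics/s3.png')[90:240,130:270];cv2.imwrite('pics/c4.png',cv2.resize(a,None,fx=4,fy=4,interpolation=cv2.INTER_CUBIC))
```

```text
[ 0.41714818 -0.31327909  0.24798174] -7.2450888671616305
None
(np.float64(0.621915265038602), np.float64(0.019264617105642735), np.float64(85.21793249338526), 3, array([ 0.4,  0.2, -0.3, -0.3, -0.1,  0.1]))
(np.float64(0.6193262766768179), np.float64(0.2693423005548067), np.float64(81.90709535011209), 4, array([ 0.4, -0.4,  0.1, -0. , -0.3,  0.1, -0.2,  0.3]))
-8.092904649887913 (array([ 0.2585, -1.207 ,  0.0031]), 'turn', np.float64(0.0188)) (array([0.   , 0.   , 0.356]), 'turn', np.float64(-0.0))
```

View pics/c4.png

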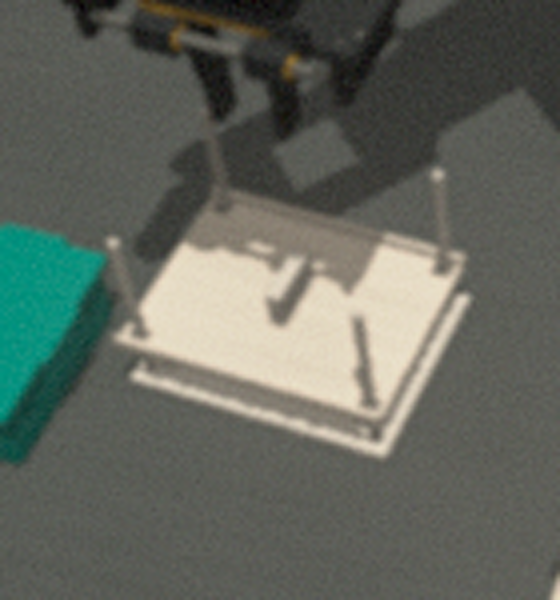

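The shelf is down and level at crop (290,300), with a post through each corner. Next is the second shelf.

Request:
jog_arm(
  rows="0.4 0.18 -0.8 0 0 0 0.019;0.4 0.18 -0.8 0 0 0 0.019;0.4 0.18 -0.8 0 0 0 0.019;0.4 0.18 -0.8 0 0 0 0.019;0.4 0.18 -0.8 0 0 0 0.019;0.4 0.18 -0.8 0 0 0 0.019;0.4 0.18 -0.8 0 0 0 0.019;0.4 0.18 -0.8 0 0 0 0.019;0.4 0.18 -0.8 0 0 0 0.019;0.4 0.18 -0.8 0 0 0 0.019",
)

```text
time_s: 9.37
position: [0.5558, 0.0753, 0.2445]
tcp_rot: [[0.99, -0.14, -0.005], [-0.14, -0.99, 0.001], [-0.005, -0.0, -1.0]]
force: [0.2, 0.1, 0.8]
opening: 0.403
grasp_force: 0.0
```

Run:
```python
from h import *
print(tool()[:2]);print(rel([.6208,.2698,.15],-8.1),rel([.6208,.2698,.067],-8.1))
```

```text
(array([0.55580613, 0.07525943, 0.24445971]), np.float64(-8.043117326947906))
(array([ 0.0743, -0.4034,  0.1889]), 'turn', np.float64(0.0013)) (array([ 0.0743, -0.4034,  0.3549]), 'turn', np.float64(0.0013))
```

Request:
jog_arm(
  rows="0.4 0.071 -0.409 0.02 0 0 0;0.4 0.071 -0.409 0.02 0 0 0;0.4 0.071 -0.409 0.02 0 0 0;0.4 0.071 -0.409 0.02 0 0 0;0.4 0.071 -0.409 0.04 0 0 0;0.4 0.071 -0.409 0.12 0 0 0;0.4 0.071 -0.409 0.2 0 0 0;0.4 0.071 -0.409 0.2 0 0 0;0.4 0.071 -0.409 0.2 0 0 0;0.4 0.071 -0.409 0.2 0 0 0;0.4 0.071 -0.409 0.2 0 0 0",
)

```text
time_s: 10.28
position: [0.6224, 0.2697, 0.1495]
tcp_rot: [[0.99, -0.142, 0.004], [-0.142, -0.99, 0.001], [0.004, -0.002, -1.0]]
force: [0.3, -0.2, -1.0]
opening: 0.403
grasp_force: 0.0
```

Run:
```python
from h import *
print(tool()[:2]);print(rel([.6208,.2698,.067],-8.1))
```

```text
(array([0.62240427, 0.26971152, 0.14950386]), np.float64(-8.153621089985947))
(array([-0.0032,  0.0003,  0.165 ]), 'turn', np.float64(-0.0012))
```

Request:
jog_arm(
  rows="0.4 -0.003 0 0.08 0 0 0;0.4 -0.003 0 0.14 0 0 0;0.4 -0.003 0 0.165 0 0 0;0.4 -0.003 0 0.165 0 0 0;0.4 -0.003 0 0.165 0 0 0;0 -0.003 0 0.165 0 0 0;0 -0.003 0 0.165 0 0 0;0 -0.003 0 0.165 0 0 0;0 -0.003 0 0.165 0 0 0;0 -0.003 0 0.165 0 0 0;0 -0.003 0 0.165 0 0 0;0 -0.003 0 0.1 0 0 0;0 -0.003 0 0.03 0 0 0;0 -0.003 0 -0.05 0 0 0;0 -0.003 0 -0.12 0 0 0;0 -0.003 0 -0.18 0 0 0;0 -0.003 0 -0.18 0 0 0;0 -0.003 0 -0.18 0 0 0",
)

```text
time_s: 11.78
position: [0.6196, 0.2702, 0.2381]
tcp_rot: [[0.99, -0.141, 0.003], [-0.141, -0.99, 0.001], [0.003, -0.001, -1.0]]
force: [0.0, -0.1, -4.4]
opening: 0.134
grasp_force: 30.0
```

Run:
```python
from h import *
print(tool()[:2],bot.read_state()["time_s"]);print(rel([.5,-.08,.24],-7.3),rel([.4166,-.313,.228],-7.3,[.5,-.08,.24],-7.3))
```

```text
(array([0.61959905, 0.27024617, 0.23814661]), np.float64(-8.093614565202175)) 11.7833
(array([-0.1382,  0.7272, -0.0037]), 'turn', np.float64(-0.0176)) (array([-0.1062,  0.4834,  0.024 ]), 'turn', -0.0)
```

Request:
jog_arm(
  rows="0 -0.138 0.727 -0.01 0 0 -0.018;0 -0.138 0.727 -0.01 0 0 -0.018;0 -0.138 0.727 -0.01 0 0 -0.018;0 -0.138 0.727 -0.01 0 0 -0.018;0 -0.138 0.727 -0.01 0 0 -0.018;0 -0.138 0.727 -0.01 0 0 -0.018;0 -0.138 0.727 -0.01 0 0 -0.018;0 -0.138 0.727 -0.01 0 0 -0.018;0 -0.138 0.727 -0.01 0 0 -0.018;0 -0.138 0.727 -0.01 0 0 -0.018;0 -0.138 0.727 -0.01 0 0 -0.018;0 -0.138 0.727 -0.01 0 0 -0.018",
)

```text
time_s: 12.78
position: [0.4982, -0.0795, 0.2399]
tcp_rot: [[0.992, -0.128, -0.005], [-0.128, -0.992, 0.003], [-0.005, -0.002, -1.0]]
force: [-0.7, 0.5, -2.9]
opening: 0.137
grasp_force: 30.0
```

Run:
```python
from h import *
print(tool()[:2],bot.read_state()["time_s"]);print(rel([.4166,-.313,.226],-7.3))
```

```text
(array([ 0.49815498, -0.079503  ,  0.23991066]), np.float64(-7.362607403357895)) 12.7833
(array([-0.1019,  0.484 ,  0.0278]), 'turn', np.float64(-0.0014))
```

Request:
jog_arm(
  rows="0 -0.102 0.484 0.01 0 0 0;0 -0.102 0.484 0.01 0 0 0;0 -0.102 0.484 0.01 0 0 0;0 -0.102 0.484 0.01 0 0 0;0 -0.102 0.484 0.01 0 0 0;0 -0.102 0.484 0.01 0 0 0;0 -0.102 0.484 0.028 0 0 0;0 -0.102 0.484 0.028 0 0 0;0 -0.102 0.484 0.028 0 0 0;0 -0.102 0.484 0.028 0 0 0;0 -0.102 0.484 0.028 0 0 0;0 -0.102 0.484 0.028 0 0 0",
)

```text
time_s: 13.78
position: [0.4191, -0.3122, 0.2282]
tcp_rot: [[0.992, -0.124, 0.0], [-0.124, -0.992, 0.0], [0.0, -0.0, -1.0]]
force: [-0.4, -0.1, -3.5]
opening: 0.136
grasp_force: 30.0
```

```bash
cat >> h.py <<'E'
def hover(zoff=.028):
    p,y,_=tool();P=capture("scene");f=fit_plate(P,p[0]-.002,p[1]-.001,np.radians(y-90),z=p[2]-zoff,w=8);print(p,y,f,bot.read_state()["time_s"])
    if f: a=np.radians(y);d=np.array([.4153-f[0],-.3140-f[1]]);print("fix mm world",d*1e3,"tool frac",np.array([[np.cos(a),np.sin(a)],[np.sin(a),-np.cos(a)]])@d/.5,"yaw turn frac",-((82.7-f[2]+90)%180-90)/45)
    return P
E
python3 -c "
from h import *
P=hover();save(P,'s4')"
```

```text
[ 0.41907138 -0.31223265  0.22823566] -7.144026743824179 (np.float64(0.41704649512073244), np.float64(-0.31431343713632187), np.float64(-97.15663117395225), 3, array([-0.1,  0.2, -0.3,  0.1,  0.4, -0.3])) 13.8333
fix mm world [-1.74649512  0.31343714] tool frac [-0.00354383 -0.00018761] yaw turn frac 0.0031859739121728125
```

Request:
jog_arm(
  rows="0 -0.0035 0 0.02 0 0 0.003;0 -0.0035 0 0.04 0 0 0.003;0 -0.0035 0 0.06 0 0 0.003;0 -0.0035 0 0.08 0 0 0.003;0 -0.0035 0 0.1 0 0 0.003;0 -0.0035 0 0.12 0 0 0.003;0 -0.0035 0 0.13 0 0 0.003;0 -0.0035 0 0.14 0 0 0.003;0 -0.0035 0 0.14 0 0 0.003",
)

```text
time_s: 14.58
position: [0.4162, -0.313, 0.1569]
tcp_rot: [[0.992, -0.129, -0.001], [-0.129, -0.992, 0.002], [-0.002, -0.001, -1.0]]
force: [0.3, -0.1, -3.8]
opening: 0.135
grasp_force: 30.0
```

Now the remaining 40 mm to TCP z 0.117, then release and rise.

Request:
jog_arm(
  rows="0 0 0 0.03 0 0 0;0 0 0 0.055 0 0 0;0 0 0 0.07 0 0 0;0 0 0 0.078 0 0 0;0 0 0 0.082 0 0 0;0 0 0 0.084 0 0 0;0 0 0 0.084 0 0 0",
)

```text
time_s: 15.17
position: [0.4166, -0.3135, 0.1163]
tcp_rot: [[0.992, -0.129, -0.0], [-0.129, -0.992, -0.0], [-0.0, 0.0, -1.0]]
force: [-1.3, 0.6, -5.3]
opening: 0.138
grasp_force: 30.0
```

Request:
jog_arm(
  rows="0.4 0 0 0.001 0 0 0;0.4 0 0 0.001 0 0 0;0.4 0 0 0.001 0 0 0;0.4 0 0 0.001 0 0 0;0.4 0 0 -0.07 0 0 0;0.4 0 0 -0.15 0 0 0;0.4 0 0 -0.23 0 0 0;0.4 0 0 -0.26 0 0 0;0.4 0 0 -0.26 0 0 0;0.4 0 0 -0.26 0 0 0",
)

```text
time_s: 16.0
position: [0.4171, -0.3138, 0.2474]
tcp_rot: [[0.992, -0.129, 0.002], [-0.129, -0.992, -0.003], [0.003, 0.002, -1.0]]
force: [-0.4, -0.4, -0.2]
opening: 0.398
grasp_force: 0.0
```

Run:
```python
from h import *
P=capture("scene");save(P,"s5");r=fit_plate(P,.622,.019,np.radians(85.2));print(tool()[:2],r)
x,y,t=r[0]+.0015,r[1]+.0008,r[2]-90
print(rel([x,y,.245],t),rel([x,y,.067],t,[x,y,.245],t))
a=cv2.imread('pics/s5.png')[90:300,110:390];cv2.imwrite('pics/c5.png',cv2.resize(a,None,fx=2.8,fy=2.8,interpolation=cv2.INTER_CUBIC))
```

```text
(array([ 0.41634425, -0.31303013,  0.24592279]), np.float64(-7.419024431232579)) (np.float64(0.6218572487387626), np.float64(0.019234742670384847), np.float64(85.23006856561601), 3, array([ 0.5,  0.2, -0.3, -0.3, -0.2,  0. ]))
(array([ 0.3245, -0.714 ,  0.0018]), 'turn', np.float64(-0.0589)) (array([0.   , 0.   , 0.356]), 'turn', np.float64(-0.0))
```

View pics/c5.png

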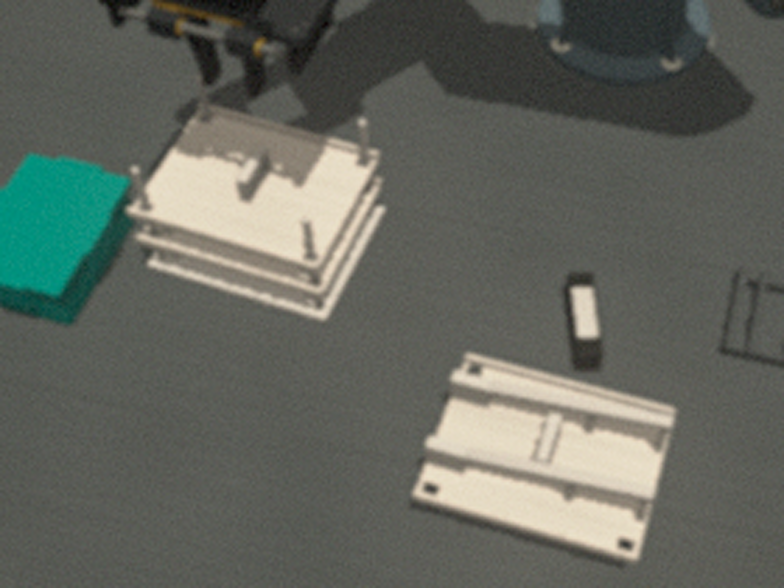

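The second shelf is seated at crop (255,200). The tier at crop (545,455) is unmoved, with its low, level end to the left. Next I'll grip the tier.

Request:
jog_arm(
  rows="0.4 0.324 -0.714 0.002 0 0 -0.059;0.4 0.324 -0.714 0.002 0 0 -0.059;0.4 0.324 -0.714 0.002 0 0 -0.059;0.4 0.324 -0.714 0.002 0 0 -0.059;0.4 0.324 -0.714 0.002 0 0 -0.059;0.4 0.324 -0.714 0.002 0 0 -0.059;0.4 0.324 -0.714 0.002 0 0 -0.059;0.4 0.324 -0.714 0.002 0 0 -0.059;0.4 0.324 -0.714 0.002 0 0 -0.059;0.4 0.324 -0.714 0.08 0 0 -0.059;0.4 0.324 -0.714 0.16 0 0 -0.059;0.4 0.324 -0.714 0.16 0 0 -0.059;0.4 0.324 -0.714 0.16 0 0 -0.059;0.4 0.324 -0.714 0.16 0 0 -0.059",
)

```text
time_s: 17.22
position: [0.6233, 0.0191, 0.1661]
tcp_rot: [[0.996, -0.084, -0.001], [-0.084, -0.996, -0.0], [-0.001, 0.0, -1.0]]
force: [-0.3, 0.6, 0.6]
opening: 0.406
grasp_force: 0.0
```

Run:
```python
from h import *
print(tool()[:2]);print(rel([.6234,.0200,.067],-4.77))
```

```text
(array([0.62333911, 0.01907947, 0.16607388]), np.float64(-4.812438449546822))
(array([-0.    , -0.0018,  0.1981]), 'turn', np.float64(-0.0009))
```

Request:
jog_arm(
  rows="0.4 0 -0.002 0.08 0 0 0;0.4 0 -0.002 0.15 0 0 0;0.4 0 -0.002 0.198 0 0 0;0.4 0 -0.002 0.198 0 0 0;0.4 0 -0.002 0.198 0 0 0;0.4 0 -0.002 0.198 0 0 0;0 0 -0.002 0.198 0 0 0;0 0 -0.002 0.198 0 0 0;0 0 -0.002 0.198 0 0 0;0 0 -0.002 0.198 0 0 0;0 0 -0.002 0.198 0 0 0;0 0 -0.002 0.198 0 0 0;0 0 -0.002 0.12 0 0 0;0 0 -0.002 0.04 0 0 0;0 0 -0.002 -0.04 0 0 0;0 0 -0.002 -0.11 0 0 0;0 0 -0.002 -0.14 0 0 0;0 0 -0.002 -0.14 0 0 0",
)

```text
time_s: 18.72
position: [0.6256, 0.0206, 0.2399]
tcp_rot: [[0.997, -0.083, 0.008], [-0.083, -0.997, -0.001], [0.008, 0.0, -1.0]]
force: [0.4, -0.5, -4.9]
opening: 0.136
grasp_force: 30.0
```

Run:
```python
from h import *
print(tool()[:2]);print(rel([.4166,-.313,.227],-7.3))
```

```text
(array([0.62558998, 0.0206112 , 0.23989358]), np.float64(-4.757309038475078))
(array([-0.3612,  0.6996,  0.0258]), 'turn', np.float64(0.0565))
```

Request:
jog_arm(
  rows="0 -0.357 0.7 0 0 0 0.056;0 -0.357 0.7 0 0 0 0.056;0 -0.357 0.7 0 0 0 0.056;0 -0.357 0.7 0 0 0 0.056;0 -0.357 0.7 0 0 0 0.056;0 -0.357 0.7 0 0 0 0.056;0 -0.357 0.7 0 0 0 0.056;0 -0.357 0.7 0 0 0 0.056;0 -0.357 0.7 0 0 0 0.056;0 -0.357 0.7 0.02 0 0 0.056;0 -0.357 0.7 0.02 0 0 0.056;0 -0.357 0.7 0.02 0 0 0.056;0 -0.357 0.7 0.02 0 0 0.056;0 -0.357 0.7 0.02 0 0 0.056;0 -0.357 0.7 0.02 0 0 0.056",
)

```text
time_s: 19.97
position: [0.417, -0.3119, 0.2257]
tcp_rot: [[0.992, -0.125, -0.0], [-0.125, -0.992, 0.001], [-0.001, -0.001, -1.0]]
force: [0.1, -0.4, -4.8]
opening: 0.138
grasp_force: 30.0
```

```bash
python3 -c "
from h import *
P=hover();save(P,'s6')
p,y,_=tool()
for w in (6,10): print(fit_plate(P,.4165,-.314,np.radians(y+90),z=p[2]-.028,w=w))
a=P['pixels'][60:200,120:290,::-1];cv2.imwrite('pics/c6.png',cv2.resize(np.ascontiguousarray(a),None,fx=4,fy=4,interpolation=cv2.INTER_CUBIC))"
```

```text
[ 0.41699161 -0.3118722   0.22568082] -7.174297989676629 (np.float64(0.41608478105525754), np.float64(-0.3137318127492578), np.float64(-97.04817524893906), 3, array([ 1. , -1.2,  1. , -0.6, -4.7,  2.8])) 20.0167
fix mm world [-0.78478106 -0.26818725] tool frac [-0.00149029  0.00072819] yaw turn frac 0.0055961055791322505
None
None
```

View pics/c6.png

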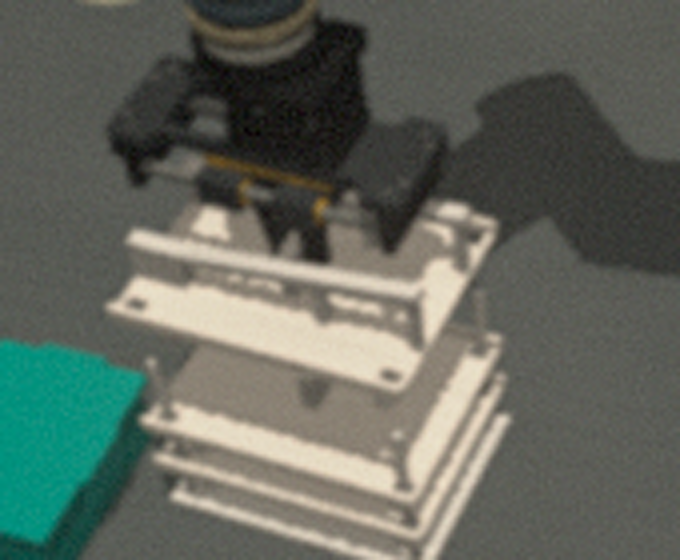

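Run:
```python
from h import *
P=capture("scene");p,y,_=tool();z=p[2]-.028
D=[darkspot(P,u,5) for u in((153.9,135.6),(217.9,153.6))];print(D)
q=np.array([back(P,*d,z)[:2] for d in D]);e=q[1]-q[0];print(np.hypot(*e))
a=np.arctan2(e[1],e[0]);c=q.mean(0)+rot(a)@[0,.066];print(c,np.degrees(a),y+90)
d=np.array([.4153,-.3140])-c;t=np.radians(y);print(d*1e3,np.array([[np.cos(t),np.sin(t)],[np.sin(t),-np.cos(t)]])@d/.5)
```

```text
[array([153.55345634, 135.53568087]), array([217.03156393, 153.41592466])]
0.1753965159098618
[ 0.41530251 -0.312994  ] 82.94775407121855 82.82419209539677
[-0.00250758 -1.00599788] [0.00024635 0.00199686]
```

Request:
jog_arm(
  rows="0 0 0.0025 0.01 0 0 0.003;0 0 0.0025 0.03 0 0 0.003;0 0 0.0025 0.05 0 0 0.003;0 0 0.0025 0.07 0 0 0.003;0 0 0.0025 0.085 0 0 0.003;0 0 0.0025 0.1 0 0 0.003;0 0 0.0025 0.11 0 0 0.003;0 0 0.0025 0.11 0 0 0.003;0 0 0.0025 0.11 0 0 0.003",
)

```text
time_s: 20.82
position: [0.4163, -0.3145, 0.1707]
tcp_rot: [[0.992, -0.129, -0.0], [-0.129, -0.992, 0.0], [-0.0, -0.0, -1.0]]
force: [-0.1, -0.5, -4.0]
opening: 0.136
grasp_force: 30.0
```

Request:
jog_arm(
  rows="0 0 -0.001 0.01 0 0 0;0 0 -0.001 0.02 0 0 0;0 0 -0.001 0.026 0 0 0;0 0 -0.001 0.03 0 0 0;0 0 -0.001 0.03 0 0 0;0 0 -0.001 0.03 0 0 0",
)

```text
time_s: 21.32
position: [0.4164, -0.3139, 0.1578]
tcp_rot: [[0.992, -0.129, 0.0], [-0.129, -0.992, -0.001], [0.0, 0.001, -1.0]]
force: [-2.4, 3.1, 7.8]
opening: 0.133
grasp_force: 30.0
```

Request:
jog_arm(
  rows="0.4 0 0 0 0 0 0;0.4 0 0 0 0 0 0;0.4 0 0 0 0 0 0;0.4 0 0 0 0 0 0;0.4 0 0 -0.05 0 0 0;0.4 0 0 -0.12 0 0 0;0.4 0 0 -0.19 0 0 0;0.4 0 0 -0.24 0 0 0;0.4 0 0 -0.24 0 0 0;0.4 0 0 -0.24 0 0 0;0.4 0 0 -0.24 0 0 0",
)

```text
time_s: 22.23
position: [0.4159, -0.3135, 0.2753]
tcp_rot: [[0.992, -0.129, -0.001], [-0.129, -0.992, 0.001], [-0.001, -0.001, -1.0]]
force: [-0.6, -0.5, 0.2]
opening: 0.401
grasp_force: 0.0
```

Run:
```python
from h import *
P=capture("scene");save(P,"s7");print(tool()[:2])
q=[]
for h in HOL:
    u=proj(P,np.r_[rot(np.radians(82.7))@h+[.4153,-.314],.130]);q.append(u)
print(np.round(q,1)); print("landing px",proj(P,np.r_[rot(np.radians(82.7))@[-.082,0]+[.4153,-.314],.160]))
for l in("top_fin","top_landing","chock_center"): print(l,[(d["point"],d["conf"]) for d in spot_point(l,P)][:1])
print(rel([.4545,.0268,.245],14.7))
a=P['pixels'][90:210,120:290,::-1];cv2.imwrite('pics/c7.png',cv2.resize(np.ascontiguousarray(a),None,fx=4,fy=4,interpolation=cv2.INTER_CUBIC))
```

```text
(array([ 0.41567237, -0.31325014,  0.27461938]), np.float64(-7.427590634534774))
[[239.2 136.4]
 [181.5 120.6]
 [158.7 153.5]
 [219.3 171.3]]
landing px [170.32079799 129.21741613]
top_fin [([0.4151, -0.3154, 0.1542], 0.85)]
top_landing [([0.4041, -0.3956, 0.1671], 0.64)]
chock_center [([0.4502, 0.0298, 0.0162], 0.76)]
(array([-0.0112, -0.6846,  0.0589]), 'turn', np.float64(-0.4917))
```

View pics/c7.png

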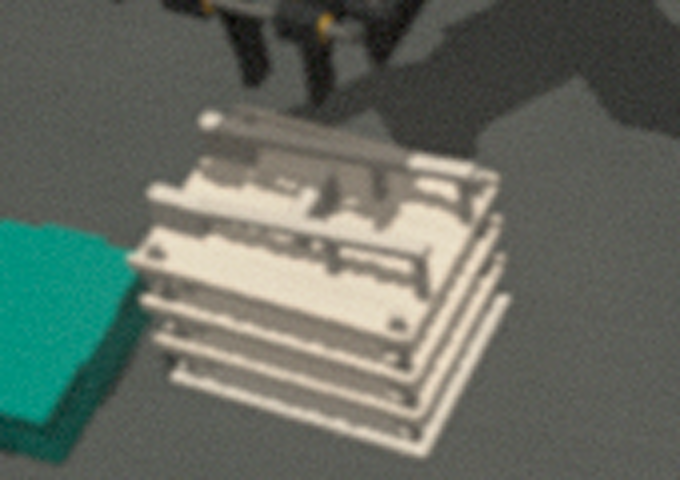

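The tier is down and level, with posts visible in the front holes at crop (157,252) and (398,322). Next is the chock. It's the only black bar, at scene px (320,203).

Request:
jog_arm(
  rows="0.6 -0.011 -0.685 0 0 0 -0.49;0.6 -0.011 -0.685 0 0 0 -0.49;0.6 -0.011 -0.685 0 0 0 -0.49;0.6 -0.011 -0.685 0 0 0 -0.49;0.6 -0.011 -0.685 0.06 0 0 -0.49;0.6 -0.011 -0.685 0.1 0 0 -0.49;0.6 -0.011 -0.685 0.1 0 0 -0.49;0.6 -0.011 -0.685 0.2 0 0 -0.49;0.6 -0.011 -0.685 0.3 0 0 -0.49;0.6 -0.011 -0.685 0.3 0 0 -0.49;0.6 -0.011 -0.685 0.3 0 0 -0.49;0.6 -0.011 -0.685 0.3 0 0 -0.49;0.6 -0.011 -0.685 0.3 0 0 -0.49;0.6 -0.011 -0.685 0.3 0 0 -0.49",
)

```text
time_s: 23.6
position: [0.4568, 0.0253, 0.1277]
tcp_rot: [[0.968, 0.252, 0.004], [0.252, -0.968, -0.001], [0.003, 0.002, -1.0]]
force: [1.7, -0.1, 0.0]
opening: 0.601
grasp_force: 0.0
```

Run:
```python
from h import *
print(tool()[:2],bot.read_state()["time_s"]);print(rel([.4545,.0268,.026],14.7))
```

```text
(array([0.45676874, 0.02526639, 0.12771007]), np.float64(14.570231551550636)) 23.6
(array([-0.0036, -0.0041,  0.2034]), 'turn', np.float64(-0.0029))
```

Request:
jog_arm(
  rows="0.6 -0.003 -0.003 0.08 0 0 0;0.6 -0.003 -0.003 0.15 0 0 0;0.6 -0.003 -0.003 0.19 0 0 0;0.6 -0.003 -0.003 0.202 0 0 0;0.6 -0.003 -0.003 0.202 0 0 0;0.6 -0.003 -0.003 0.202 0 0 0;0 -0.003 -0.003 0.202 0 0 0;0 -0.003 -0.003 0.202 0 0 0;0 -0.003 -0.003 0.202 0 0 0;0 -0.003 -0.003 0.202 0 0 0;0 -0.003 -0.003 0.202 0 0 0;0 -0.003 -0.003 0.202 0 0 0",
)

```text
time_s: 24.6
position: [0.4536, 0.0275, 0.0256]
tcp_rot: [[0.967, 0.253, 0.001], [0.253, -0.967, -0.0], [0.001, 0.0, -1.0]]
force: [0.6, 0.8, 6.5]
opening: 0.298
grasp_force: 29.9
```

Run:
```python
from h import *
p,y,_=tool();print(p,y)
t=np.radians(82.7);L=np.array([.4163,-.3135])+rot(t)@[-.082,0];print(L)
print(rel([*p[:2],.25],y),rel([*L,.26],-7.3,[*p[:2],.25],y))
```

```text
[0.45360204 0.02749529 0.02558611] 14.656814224165153
[ 0.4058807  -0.39483534]
(array([ 0.    ,  0.    , -0.4488]), 'turn', np.float64(-0.0)) (array([-0.3061,  0.793 , -0.02  ]), 'turn', np.float64(0.4879))
```

Request:
jog_arm(
  rows="0 0 0 -0.08 0 0 0;0 0 0 -0.16 0 0 0;0 0 0 -0.24 0 0 0;0 0 0 -0.32 0 0 0;0 0 0 -0.4 0 0 0;0 -0.025 0.066 -0.46 0 0 0.1;0 -0.055 0.14 -0.469 0 0 0.2;0 -0.31 0.794 -0.469 0 0 0.488;0 -0.31 0.794 -0.469 0 0 0.488;0 -0.31 0.794 -0.469 0 0 0.488;0 -0.31 0.794 -0.469 0 0 0.488;0 -0.31 0.794 -0.469 0 0 0.488;0 -0.31 0.794 -0.469 0 0 0.488;0 -0.31 0.794 -0.469 0 0 0.488;0 -0.31 0.794 -0.469 0 0 0.488;0 -0.31 0.794 -0.469 0 0 0.488;0 -0.31 0.794 -0.469 0 0 0.488;0 -0.31 0.794 -0.469 0 0 0.488;0 -0.31 0.794 -0.469 0 0 0.488;0 -0.31 0.794 -0.469 0 0 0.488",
)

```text
time_s: 26.27
position: [0.4034, -0.3939, 0.2588]
tcp_rot: [[0.992, -0.126, -0.001], [-0.126, -0.992, 0.003], [-0.002, -0.002, -1.0]]
force: [-0.1, -0.4, -3.0]
opening: 0.296
grasp_force: 29.9
```

Run:
```python
from h import *
print(tool()[:2],bot.read_state()["time_s"],bot.read_state()["opening"]);print(rel([.4061,-.3951,.1856],-7.3))
```

```text
(array([ 0.40338257, -0.39386504,  0.25884808]), np.float64(-7.2636532389883985)) 26.2667 0.29630966678056786
(array([0.0057, 0.0018, 0.1465]), 'turn', np.float64(0.0008))
```

Request:
jog_arm(
  rows="0 0.005 0.002 0.06 0 0 0;0 0.005 0.002 0.11 0 0 0;0 0.005 0.002 0.125 0 0 0;0 0.005 0.002 0.13 0 0 0;0 0.005 0.002 0.13 0 0 0;0 0.005 0.002 0.13 0 0 0",
)

```text
time_s: 26.77
position: [0.4068, -0.3975, 0.1957]
tcp_rot: [[0.992, -0.127, 0.001], [-0.127, -0.992, -0.002], [0.001, 0.002, -1.0]]
force: [-0.5, 0.2, -2.5]
opening: 0.298
grasp_force: 29.9
```

Run:
```python
from h import *
print(tool()[:2],bot.read_state()["force"]);print(rel([.4061,-.3951,.1850],-7.3))
P=capture("scene");save(P,"s8")
a=P['pixels'][80:200,120:290,::-1];cv2.imwrite('pics/c8.png',cv2.resize(np.ascontiguousarray(a),None,fx=4,fy=4,interpolation=cv2.INTER_CUBIC))
```

```text
(array([ 0.40675324, -0.39747792,  0.19572695]), np.float64(-7.291097197019271)) [-0.46187393  0.21931869 -2.46761537]
(array([-0.0019, -0.0046,  0.0215]), 'turn', np.float64(0.0002))
```

View pics/c8.png

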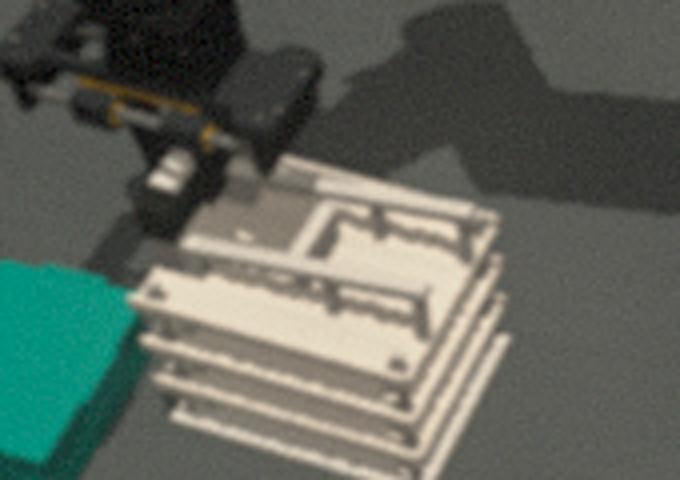

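Request:
jog_arm(
  rows="0 -0.001 -0.0045 0.008 0 0 0;0 -0.001 -0.0045 0.014 0 0 0;0 -0.001 -0.0045 0.018 0 0 0;0 -0.001 -0.0045 0.021 0 0 0;0 -0.001 -0.0045 0.021 0 0 0;0 -0.001 -0.0045 0.021 0 0 0;0 -0.001 -0.0045 0.021 0 0 0",
)

```text
time_s: 27.4
position: [0.4058, -0.3948, 0.1854]
tcp_rot: [[0.992, -0.128, 0.0], [-0.128, -0.992, -0.0], [0.0, 0.0, -1.0]]
force: [-0.6, 1.7, 5.3]
opening: 0.3
grasp_force: 29.9
```

Request:
jog_arm(
  rows="0.5 0 0 0 0 0 0;0.5 0 0 0 0 0 0;0.5 0 0 0 0 0 0;0.5 0 0 0 0 0 0;0.5 0 0 -0.05 0 0 0;0.5 0 0 -0.1 0 0 0;0.5 0 0 -0.15 0 0 0;0.5 0 0 -0.15 0 0 0;0.5 0.09 -0.8 -0.15 0 0 0;0.5 0.09 -0.8 -0.15 0 0 0;0.5 0.09 -0.8 -0.15 0 0 0;0.5 0.09 -0.8 -0.15 0 0 0;0.5 0.09 -0.8 -0.15 0 0 0;0.5 0.09 -0.8 -0.15 0 0 0;0.5 0.09 -0.8 -0.15 0 0 0;0.5 0.09 -0.8 -0.15 0 0 0;0.5 0.09 -0.8 -0.15 0 0 0;0.5 0.09 -0.8 -0.15 0 0 0;0.5 0.09 -0.8 -0.15 0 0 0;0.5 0.09 -0.8 -0.15 0 0 0",
)

```text
time_s: 29.07
position: [0.5013, -0.0026, 0.2585]
tcp_rot: [[0.992, -0.124, -0.001], [-0.124, -0.992, -0.0], [-0.001, 0.0, -1.0]]
force: [0.4, -0.3, -0.0]
opening: 0.502
grasp_force: 0.0
```

Run:
```python
from h import *
print(tool()[:2],bot.read_state()["time_s"])
t=np.radians(82.7)
for n in("scene","top"):
    P=capture(n);save(P,n+"9")
    # chock strip: bright blob at strip height
    c=np.array([.4153,-.314])+rot(t)@[-.082,0]; u=proj(P,[*c,.190]);print(n,u,[d["point"] for d in spot_point("chock_center",P)][:2],[np.round(d["point"],3) for d in spot_point("tin0_center",P)])
print(rel([.4008,.249,.14],-3.1),rel([.4008,.249,.04],-3.1))
a=P['pixels'][170:290,120:440,::-1]
S=cv2.imread("pics/scene9.png")[90:200,130:260];cv2.imwrite('pics/c9.png',np.vstack([cv2.resize(S,(650,550),interpolation=cv2.INTER_CUBIC)]))
```

```text
(array([ 0.50132507, -0.00255163,  0.25848064]), np.float64(-7.119151966038075)) 29.0667
scene [168.15783969 120.97289873] [] []
top [391.61682794 242.67334039] [[0.4049, -0.3966, 0.1779], [0.4037, -0.3968, 0.1621]] []
(array([-0.2655, -0.478 ,  0.2379]), 'turn', np.float64(-0.0969)) (array([-0.2655, -0.478 ,  0.4379]), 'turn', np.float64(-0.0969))
```

View pics/c9.png

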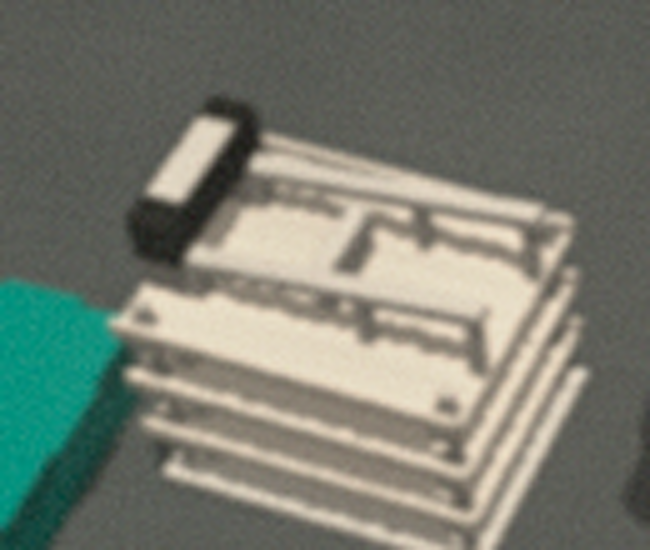

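The chock stands squarely across both rails. Its strip is centred at scene px (168.6,121.4), against the expected (168.2,121.0). Next is the first steel tin, at scene px (402,200).

Request:
jog_arm(
  rows="0.55 -0.265 -0.478 0.1 0 0 -0.097;0.55 -0.265 -0.478 0.1 0 0 -0.097;0.55 -0.265 -0.478 0.1 0 0 -0.097;0.55 -0.265 -0.478 0.1 0 0 -0.097;0.55 -0.265 -0.478 0.1 0 0 -0.097;0.55 -0.265 -0.478 0.2 0 0 -0.097;0.55 -0.265 -0.478 0.28 0 0 -0.097;0.55 -0.265 -0.478 0.28 0 0 -0.097;0.55 -0.265 -0.478 0.28 0 0 -0.097;0.55 -0.265 -0.478 0.28 0 0 -0.097;0.55 -0.265 -0.478 0.28 0 0 -0.097;0.55 -0.265 -0.478 0.28 0 0 -0.097",
)

```text
time_s: 30.37
position: [0.4029, 0.2495, 0.1211]
tcp_rot: [[0.999, -0.054, 0.005], [-0.054, -0.999, 0.001], [0.005, -0.002, -1.0]]
force: [0.1, 0.6, 0.2]
opening: 0.55
grasp_force: 0.0
```

Run:
```python
from h import *
print(tool()[:2]);print(rel([.4008,.249,.04],-3.1))
```

```text
(array([0.40287842, 0.24950902, 0.12114024]), np.float64(-3.075856217047555))
(array([-0.0041,  0.0012,  0.1623]), 'turn', np.float64(0.0005))
```

Request:
jog_arm(
  rows="0.55 -0.003 0.001 0.08 0 0 0;0.55 -0.003 0.001 0.14 0 0 0;0.55 -0.003 0.001 0.16 0 0 0;0.55 -0.003 0.001 0.16 0 0 0;0.55 -0.003 0.001 0.16 0 0 0;0 -0.003 0.001 0.16 0 0 0;0 -0.003 0.001 0.16 0 0 0;0 -0.003 0.001 0.16 0 0 0;0 -0.003 0.001 0.16 0 0 0;0 -0.003 0.001 0.16 0 0 0;0 -0.003 0.001 0.16 0 0 0;0 -0.003 0.001 0.08 0 0 0;0 -0.003 0.001 0 0 0 0;0 -0.003 0.001 -0.08 0 0 0;0 -0.003 0.001 -0.16 0 0 0;0 -0.003 0.001 -0.24 0 0 0;0 -0.003 0.001 -0.29 0 0 0;0 -0.003 0.001 -0.29 0 0 0;0 -0.003 0.001 -0.29 0 0 0",
)

```text
time_s: 31.95
position: [0.3993, 0.2499, 0.2656]
tcp_rot: [[0.999, -0.052, 0.004], [-0.052, -0.999, 0.001], [0.004, -0.002, -1.0]]
force: [-0.6, -0.3, -1.8]
opening: 0.382
grasp_force: 30.0
```

Run:
```python
from h import *
p,y,_=tool();print(p,y)
P=capture("scene");save(P,"s10")
t=np.radians(82.7);L=np.array([.4165,-.3138])+rot(t)@[-.025,0];print(L)
print(rel([.48,-.05,.265],-5.2),rel([*L,.265],-7.3,[.48,-.05,.265],-5.2))
```

```text
[0.39931952 0.24986542 0.26558053] -2.9537896476635384
[ 0.41332338 -0.33859736]
(array([ 0.1943,  0.5897, -0.0021]), 'turn', np.float64(0.0498)) (array([-0.0805,  0.5869,  0.    ]), 'turn', 0.0467)
```

Request:
jog_arm(
  rows="0 0.194 0.59 0 0 0 0.05;0 0.194 0.59 0 0 0 0.05;0 0.194 0.59 0 0 0 0.05;0 0.194 0.59 0 0 0 0.05;0 0.194 0.59 0 0 0 0.05;0 0.194 0.59 0 0 0 0.05;0 0.194 0.59 0 0 0 0.05;0 0.194 0.59 0 0 0 0.05;0 0.194 0.59 0 0 0 0.05",
)

```text
time_s: 32.75
position: [0.4812, -0.0541, 0.2617]
tcp_rot: [[0.995, -0.096, -0.003], [-0.096, -0.995, -0.0], [-0.003, 0.001, -1.0]]
force: [0.8, 0.6, -1.4]
opening: 0.384
grasp_force: 30.0
```

Request:
jog_arm(
  rows="0 -0.081 0.59 0 0 0 0.047;0 -0.081 0.59 0 0 0 0.047;0 -0.081 0.59 0 0 0 0.047;0 -0.081 0.59 0 0 0 0.047;0 -0.081 0.59 0 0 0 0.047;0 -0.081 0.59 0 0 0 0.047;0 -0.081 0.59 0 0 0 0.047;0 -0.081 0.59 0.1 0 0 0.047;0 -0.081 0.59 0.1 0 0 0.047;0 -0.081 0.59 0.1 0 0 0.047;0 -0.081 0.59 0.1 0 0 0.047;0 -0.081 0.59 0.1 0 0 0.047;0 -0.081 0.59 0.1 0 0 0.047",
)

```text
time_s: 33.83
position: [0.4144, -0.3394, 0.2152]
tcp_rot: [[0.992, -0.126, 0.001], [-0.126, -0.992, -0.001], [0.002, 0.001, -1.0]]
force: [0.3, -0.9, -0.8]
opening: 0.381
grasp_force: 30.0
```

Run:
```python
from h import *
p,y,_=tool();print(p,y);print(rel([.4131,-.3406,.1876],-7.3))
P=capture("scene");save(P,"s11");print(proj(P,[.4116,-.3410,p[2]-.006]))
for d in outline_of("tin0_center",P):
    ys,xs=np.nonzero(d["region"]);W=np.array([back(P,u,v,p[2]) for u,v in zip(xs,ys)]);c,s,a=cv2.minAreaRect((W[:,:2]*1000).astype(np.float32));print(c,s,a,d["conf"])
a=P['pixels'][80:200,130:270,::-1];cv2.imwrite('pics/c11.png',cv2.resize(np.ascontiguousarray(a),None,fx=5,fy=5,interpolation=cv2.INTER_CUBIC))
```

```text
[ 0.41443977 -0.33935696  0.2152216 ] -7.223522184435213
(array([-0.0023,  0.0028,  0.0552]), 'turn', np.float64(0.0017))
[185.80592563 120.65666991]
```

View pics/c11.png

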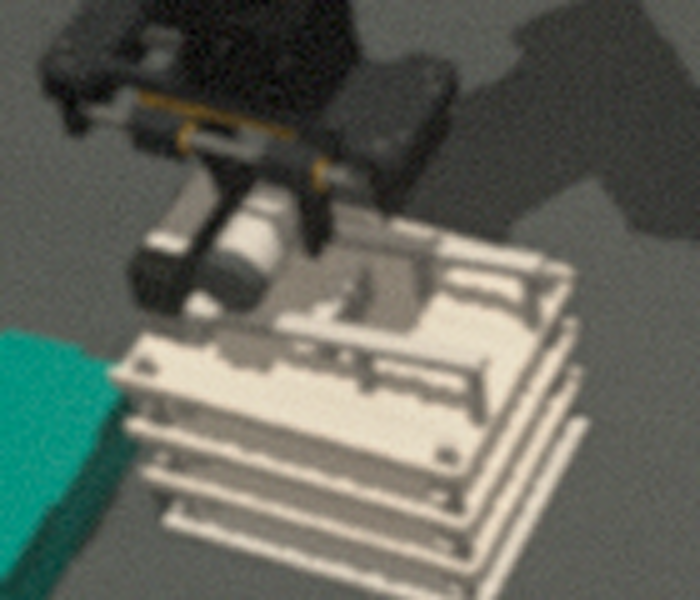

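Run:
```python
from h import *
P=np.load("scene0.npy",allow_pickle=True).item()
a=np.radians(-7.3);ax=np.array([np.cos(a),np.sin(a),0])
c0=np.array([.41444-.0015,-.33936-.0007,.2152-.006])
I=cv2.imread("pics/s11.png");b=cv2.resize(I[80:200,130:270],None,fx=5,fy=5,interpolation=cv2.INTER_CUBIC)
S=np.array([-np.sin(a),np.cos(a),0])
for off,col in((0,(0,0,255)),(.005,(0,255,0))):
  for e in(.05,-.05):
    pts=[proj(P,c0+ax*(off+e)+.017*(np.cos(t)*S+np.sin(t)*np.array([0,0,1]))) for t in np.linspace(0,6.28,25)]
    pts=(np.array(pts)-[130,80]+.5)*5-.5
    cv2.polylines(b,[pts.astype(int)],True,col,1)
cv2.imwrite("pics/c12.png",cv2.resize(b[130:350,100:350],None,fx=2.4,fy=2.4))
```

```text
(no output)
```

View pics/c12.png

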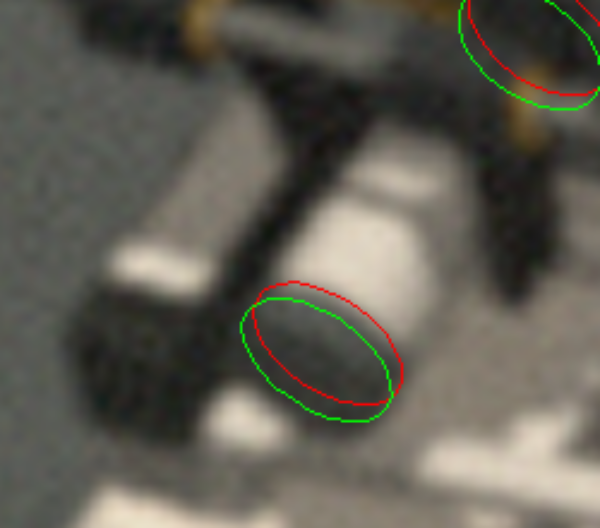

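The overlay shows the tin's cap reaching about 6 mm past the assumed end (dark bottom at crop (330,430), against red at 405). I gripped it 6 mm off centre, so I'll correct this placing and the remaining grasps.

Request:
jog_arm(
  rows="0 -0.0143 0.003 0.02 0 0 0.002;0 -0.0143 0.003 0.035 0 0 0.002;0 -0.0143 0.003 0.045 0 0 0.002;0 -0.0143 0.003 0.051 0 0 0.002;0 -0.0143 0.003 0.0545 0 0 0.002;0 -0.0143 0.003 0.0545 0 0 0.002;0 -0.0143 0.003 0.0545 0 0 0.002",
)

```text
time_s: 34.52
position: [0.4063, -0.3404, 0.1879]
tcp_rot: [[0.992, -0.129, -0.0], [-0.129, -0.992, 0.0], [-0.0, -0.0, -1.0]]
force: [-1.1, 1.4, 6.6]
opening: 0.382
grasp_force: 30.0
```

Request:
jog_arm(
  rows="0.46 0 0 0 0 0 0;0.46 0 0 0 0 0 0;0.46 0 0 0 0 0 0;0.46 0 0 0 0 0 0;0.46 0 0 -0.02 0 0 0;0.46 0 0 -0.05 0 0 0;0.46 0 0 -0.09 0 0 0;0.46 0 0 -0.15 0 0 0;0.46 0 0 -0.15 0 0 0;0.5 0.15 -0.8 -0.15 0 0 0;0.5 0.15 -0.8 -0.15 0 0 0;0.5 0.15 -0.8 -0.15 0 0 0;0.5 0.15 -0.8 -0.15 0 0 0;0.5 0.15 -0.8 -0.15 0 0 0;0.5 0.15 -0.8 -0.15 0 0 0;0.5 0.15 -0.8 -0.15 0 0 0;0.5 0.15 -0.8 -0.15 0 0 0;0.5 0.15 -0.8 -0.15 0 0 0;0.5 0.15 -0.8 -0.15 0 0 0",
)

```text
time_s: 36.1
position: [0.5327, 0.0494, 0.2622]
tcp_rot: [[0.992, -0.128, 0.001], [-0.128, -0.992, 0.001], [0.001, -0.001, -1.0]]
force: [0.2, -0.1, 0.7]
opening: 0.503
grasp_force: 0.0
```

```bash
cat >> h.py <<'E'
def overlay(P,xs,name,fin=(.4153,-.314)):
    a=np.radians(82.7);X=np.array([np.cos(a),np.sin(a),0]);Y=np.array([-np.sin(a),np.cos(a),0]);Z=np.array([0,0,1.])
    f=np.r_[fin,.130];b=cv2.resize(np.ascontiguousarray(P["pixels"][90:200,130:260,::-1]),None,fx=6,fy=5.4,interpolation=cv2.INTER_CUBIC)
    S=np.array([6,5.4])
    def dr(pts,col): cv2.polylines(b,[(((np.array(pts)-[130,90]+.5)*S-.5).astype(int))],True,col,1)
    for x in xs:
        h=.030+max(0,(x+.064))*.122+.0171
        for e in(-.05,.05): dr([proj(P,f+X*(x+.017*np.cos(t))+Y*e+Z*(h+.017*np.sin(t))) for t in np.linspace(0,6.28,25)],(0,0,255))
    dr([proj(P,f+X*(-.082+i*.013)+Y*j*.05+Z*.060) for i,j in((1,1),(1,-1),(-1,-1),(-1,1))],(0,255,0))
    cv2.imwrite(f"pics/{name}.png",b)
E
python3 - <<'E'
from h import *
print(tool()[:2],bot.read_state()["time_s"])
P=capture("scene");overlay(P,[-.052],"c13")
print(rel([.4145,.3145,.14],-3.1))
E
```

```text
(array([0.53268731, 0.04941581, 0.26217963]), np.float64(-7.338369819129668)) 36.1
(array([-0.3026, -0.4875,  0.2446]), 'turn', np.float64(-0.0907))
```

View pics/c13.png

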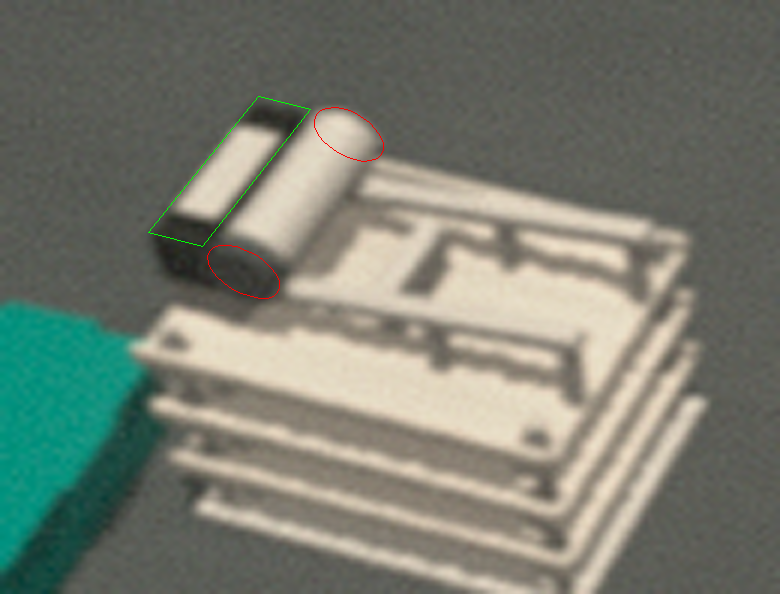

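The first tin matches the overlay of the ideal pose against the chock to about 1 mm (cap at (243,272)), and the chock hasn't moved. I've used all 14 pictures, so the remaining checks will be numeric. Next tin.

Request:
jog_arm(
  rows="0.55 -0.303 -0.488 0.1 0 0 -0.091;0.55 -0.303 -0.488 0.1 0 0 -0.091;0.55 -0.303 -0.488 0.1 0 0 -0.091;0.55 -0.303 -0.488 0.1 0 0 -0.091;0.55 -0.303 -0.488 0.1 0 0 -0.091;0.55 -0.303 -0.488 0.1 0 0 -0.091;0.55 -0.303 -0.488 0.2 0 0 -0.091;0.55 -0.303 -0.488 0.28 0 0 -0.091;0.55 -0.303 -0.488 0.28 0 0 -0.091;0.55 -0.303 -0.488 0.28 0 0 -0.091;0.55 -0.303 -0.488 0.28 0 0 -0.091;0.55 -0.303 -0.488 0.28 0 0 -0.091;0.55 -0.303 -0.488 0.28 0 0 -0.091;0.55 -0.303 -0.488 0.28 0 0 -0.091",
)

```text
time_s: 37.32
position: [0.4152, 0.3077, 0.1236]
tcp_rot: [[0.998, -0.059, 0.004], [-0.059, -0.998, 0.002], [0.004, -0.002, -1.0]]
force: [-0.4, 0.3, -0.2]
opening: 0.552
grasp_force: 0.0
```

Run:
```python
from h import *
print(tool()[:2]);print(rel([.414,.3147,.04],-3.1))
```

```text
(array([0.41521028, 0.30772888, 0.12364214]), np.float64(-3.3998680181571452))
(array([-0.0032, -0.0138,  0.1673]), 'turn', np.float64(-0.0067))
```

Request:
jog_arm(
  rows="0.55 -0.002 -0.008 0.06 0 0 -0.004;0.55 -0.002 -0.008 0.06 0 0 -0.004;0.55 -0.002 -0.008 0.06 0 0 -0.004;0.55 -0.002 -0.008 0.06 0 0 -0.004;0.55 -0.002 -0.008 0.06 0 0 -0.004",
)

```text
time_s: 37.73
position: [0.4135, 0.312, 0.0931]
tcp_rot: [[0.998, -0.055, 0.002], [-0.055, -0.998, 0.001], [0.002, -0.001, -1.0]]
force: [-0.3, 0.3, 0.5]
opening: 0.552
grasp_force: 0.0
```

Run:
```python
from h import *
print(tool()[:2]);print(rel([.414,.3147,.04],-3.1))
```

```text
(array([0.41354662, 0.31198482, 0.09309353]), np.float64(-3.1651952925897513))
(array([ 0.0006, -0.0055,  0.1062]), 'turn', np.float64(-0.0014))
```

Request:
jog_arm(
  rows="0.55 0.001 -0.0055 0.03 0 0 0;0.55 0.001 -0.0055 0.07 0 0 0;0.55 0.001 -0.0055 0.1 0 0 0;0.55 0.001 -0.0055 0.106 0 0 0;0.55 0.001 -0.0055 0.106 0 0 0;0.55 0.001 -0.0055 0.106 0 0 0;0 0.001 -0.0055 0.106 0 0 0;0 0.001 -0.0055 0.106 0 0 0;0 0.001 -0.0055 0.106 0 0 0;0 0.001 -0.0055 0.106 0 0 0;0 0.001 -0.0055 0.106 0 0 0;0 0.001 -0.0055 0.106 0 0 0",
)

```text
time_s: 38.73
position: [0.414, 0.315, 0.0396]
tcp_rot: [[0.998, -0.055, 0.002], [-0.055, -0.998, 0.001], [0.001, -0.001, -1.0]]
force: [0.2, 0.5, 6.7]
opening: 0.378
grasp_force: 30.0
```

Run:
```python
from h import *
p,y,_=tool();print(p,y)
q=[*p[:2],.265];print(rel(q,y),rel([.48,0,.265],-5.2,q,y))
```

```text
[0.41395464 0.31499997 0.03958775] -3.156714146362886
(array([ 0.    ,  0.    , -0.4508]), 'turn', np.float64(-0.0)) (array([0.1666, 0.6218, 0.    ]), 'turn', np.float64(0.0454))
```

Request:
jog_arm(
  rows="0 0 0 -0.08 0 0 0;0 0 0 -0.16 0 0 0;0 0 0 -0.24 0 0 0;0 0 0 -0.32 0 0 0;0 0 0 -0.4 0 0 0;0 0 0 -0.451 0 0 0;0 0.167 0.622 -0.451 0 0 0.045;0 0.167 0.622 -0.451 0 0 0.045;0 0.167 0.622 -0.451 0 0 0.045;0 0.167 0.622 -0.451 0 0 0.045;0 0.167 0.622 -0.451 0 0 0.045;0 0.167 0.622 -0.451 0 0 0.045;0 0.167 0.622 -0.451 0 0 0.045;0 0.167 0.622 -0.451 0 0 0.045;0 0.167 0.622 -0.451 0 0 0.045;0 0.167 0.622 -0.451 0 0 0.045",
)

```text
time_s: 40.07
position: [0.4795, -0.002, 0.2638]
tcp_rot: [[0.996, -0.094, -0.001], [-0.094, -0.996, 0.001], [-0.001, -0.0, -1.0]]
force: [-0.6, 0.8, -2.0]
opening: 0.38
grasp_force: 30.0
```

Request:
jog_arm(
  rows="0 -0.069 0.626 0 0 0 0.047;0 -0.069 0.626 0 0 0 0.047;0 -0.069 0.626 0 0 0 0.047;0 -0.069 0.626 0 0 0 0.047;0 -0.069 0.626 0 0 0 0.047;0 -0.069 0.626 0 0 0 0.047;0 -0.069 0.626 0 0 0 0.047;0 -0.069 0.626 0 0 0 0.047;0 -0.069 0.626 0.08 0 0 0.047;0 -0.069 0.626 0.08 0 0 0.047;0 -0.069 0.626 0.08 0 0 0.047;0 -0.069 0.626 0.08 0 0 0.047;0 -0.069 0.626 0.08 0 0 0.047;0 -0.069 0.626 0.08 0 0 0.047;0 -0.069 0.626 0.08 0 0 0.047",
)

```text
time_s: 41.32
position: [0.4179, -0.3088, 0.2256]
tcp_rot: [[0.992, -0.125, 0.002], [-0.125, -0.992, -0.002], [0.002, 0.002, -1.0]]
force: [-0.6, -0.7, -1.4]
opening: 0.384
grasp_force: 30.0
```

Run:
```python
from h import *
p,y,_=tool();h=.130+.030+.069*.122+.0171+.006;print(p,y,h);print(rel([.4171,-.3088,h],-7.3))
P=capture("scene");save(P,"s14")
# end-cap offset test: dark cap centroid vs prediction
a=np.radians(y);ax=np.array([np.cos(a),np.sin(a),0]);S=np.array([-np.sin(a),np.cos(a),0]);c0=p+[-.0015,-.0007,-.006]
g=cv2.cvtColor(P["pixels"],cv2.COLOR_RGB2GRAY).astype(np.float32)
# brightness profile along the tin's upper-camera-side surface line
n=np.array([-c for c in (c0-np.array([1.1749,.0634,1.0098]))]);n-=ax*(n@ax);n/=np.linalg.norm(n)
for o in np.arange(.030,.064,.002):
    u=proj(P,c0+ax*o+.017*n);print(round(o*1e3),round(float(cv2.getRectSubPix(g,(1,1),tuple(map(float,u)))[0,0])),end="; ")
# same profile on the laid tin 1 for reference
b=np.radians(82.7);X=np.array([np.cos(b),np.sin(b),0]);Y=np.array([-np.sin(b),np.cos(b),0])
c1=np.array([.4153,-.314,.130])+X*-.052+np.array([0,0,.0486]);print("\nref")
for o in np.arange(.030,.064,.002):
    u=proj(P,c1-Y*o+.017*n);print(round(o*1e3),round(float(cv2.getRectSubPix(g,(1,1),tuple(map(float,u)))[0,0])),end="; ")
```

```text
[ 0.41791566 -0.30883745  0.22561838] -7.205893835570582 0.19151800000000002
(array([-0.0016,  0.0001,  0.0682]), 'turn', np.float64(0.0021))
30 194; 32 202; 34 204; 36 204; 38 201; 40 192; 42 173; 44 144; 46 113; 48 93; 50 84; 52 82; 54 76; 56 68; 58 59; 60 54; 62 53; 
ref
30 209; 32 209; 34 209; 36 208; 38 199; 40 182; 42 152; 44 123; 46 100; 48 89; 50 87; 52 82; 54 74; 56 65; 58 58; 60 56; 62 55;
```

Request:
jog_arm(
  rows="0 -0.004 0 0.025 0 0 0.002;0 -0.004 0 0.045 0 0 0.002;0 -0.004 0 0.058 0 0 0.002;0 -0.004 0 0.064 0 0 0.002;0 -0.004 0 0.0675 0 0 0.002;0 -0.004 0 0.0675 0 0 0.002;0 -0.004 0 0.0675 0 0 0.002;0 -0.004 0 0.0675 0 0 0.002",
)

```text
time_s: 42.03
position: [0.4148, -0.3084, 0.1911]
tcp_rot: [[0.992, -0.128, -0.001], [-0.128, -0.992, 0.001], [-0.001, -0.001, -1.0]]
force: [-2.0, 2.7, 6.3]
opening: 0.383
grasp_force: 30.0
```

Contact on the rails. Release, rise and head for the last tin.

Request:
jog_arm(
  rows="0.46 0 0 0 0 0 0;0.46 0 0 0 0 0 0;0.46 0 0 0 0 0 0;0.46 0 0 0 0 0 0;0.46 0 0 -0.02 0 0 0;0.46 0 0 -0.05 0 0 0;0.46 0 0 -0.09 0 0 0;0.46 0 0 -0.15 0 0 0;0.46 0 0 -0.15 0 0 0;0.5 0.15 -0.8 -0.15 0 0 0;0.5 0.15 -0.8 -0.15 0 0 0;0.5 0.15 -0.8 -0.15 0 0 0;0.5 0.15 -0.8 -0.15 0 0 0;0.5 0.15 -0.8 -0.15 0 0 0;0.5 0.15 -0.8 -0.15 0 0 0;0.5 0.15 -0.8 -0.15 0 0 0;0.5 0.15 -0.8 -0.15 0 0 0;0.5 0.15 -0.8 -0.15 0 0 0;0.5 0.15 -0.8 -0.15 0 0 0;0.5 0.15 -0.8 -0.15 0 0 0",
)

```text
time_s: 43.7
position: [0.5423, 0.0836, 0.266]
tcp_rot: [[0.992, -0.123, 0.003], [-0.123, -0.992, 0.003], [0.002, -0.003, -1.0]]
force: [1.3, 0.0, -0.8]
opening: 0.496
grasp_force: 0.0
```

```bash
cat >> h.py <<'E'
def rack(P,xs):
    g=cv2.cvtColor(P["pixels"],cv2.COLOR_RGB2GRAY).astype(np.float32)
    b=np.radians(82.7);X=np.array([np.cos(b),np.sin(b),0]);Y=np.array([-np.sin(b),np.cos(b),0]);Z=np.array([0,0,1.]);f=np.array([.4153,-.314,.130]);cam=-np.asarray(P["R"]).T@P["t"]
    v=lambda q:round(float(cv2.getRectSubPix(g,(1,1),tuple(map(float,proj(P,q))))[0,0]))
    for x in xs:
        c=f+X*x+Z*(.0471+max(0,x+.064)*.122);n=cam-c;n-=Y*(n@Y);n/=np.linalg.norm(n)
        print("tin",x,[v(c-Y*o+.017*n) for o in np.arange(.036,.053,.002)],"back end",[v(c+Y*o+.017*n) for o in np.arange(.040,.063,.002)])
    for y in(-.02,.02): print("along x, top line y",y,[v(f+X*x+Y*y+Z*(.0471+.017+max(0,x+.064)*.122)) for x in np.arange(-.1,.07,.004)])
E
python3 - <<'E'
from h import *
print(tool()[:2],bot.read_state()["time_s"])
P=capture("scene");rack(P,[-.052,-.018])
print(rel([.4043,.3807,.14],-3.1))
E
```

```text
(array([0.54232217, 0.0835745 , 0.26595314]), np.float64(-7.039600608982127)) 43.7
tin -0.052 [204, 196, 178, 149, 120, 99, 90, 87, 81] back end [204, 199, 187, 166, 140, 113, 97, 91, 90, 90, 89, 88]
tin -0.018 [201, 190, 166, 134, 108, 94, 91, 87, 77] back end [204, 205, 198, 183, 159, 129, 109, 97, 93, 91, 91, 92]
along x, top line y -0.02 [91, 88, 123, 185, 214, 213, 209, 181, 104, 94, 163, 204, 214, 216, 212, 204, 189, 172, 172, 193, 208, 216, 216, 208, 198, 176, 157, 125, 115, 146, 198, 212, 181, 140, 130, 136, 146, 155, 152, 126, 109, 105, 131]
along x, top line y 0.02 [90, 93, 132, 191, 204, 209, 202, 172, 102, 106, 172, 203, 215, 216, 213, 202, 188, 171, 173, 194, 209, 214, 214, 209, 194, 177, 152, 122, 104, 105, 108, 102, 97, 96, 97, 94, 93, 92, 94, 95, 95, 91, 93]
(array([-0.346 , -0.561 ,  0.2514]), 'turn', np.float64(-0.0884))
```

Request:
jog_arm(
  rows="0.55 -0.346 -0.567 0.1 0 0 -0.088;0.55 -0.346 -0.567 0.1 0 0 -0.088;0.55 -0.346 -0.567 0.1 0 0 -0.088;0.55 -0.346 -0.567 0.1 0 0 -0.088;0.55 -0.346 -0.567 0.1 0 0 -0.088;0.55 -0.346 -0.567 0.1 0 0 -0.088;0.55 -0.346 -0.567 0.1 0 0 -0.088;0.55 -0.346 -0.567 0.2 0 0 -0.088;0.55 -0.346 -0.567 0.28 0 0 -0.088;0.55 -0.346 -0.567 0.28 0 0 -0.088;0.55 -0.346 -0.567 0.28 0 0 -0.088;0.55 -0.346 -0.567 0.28 0 0 -0.088;0.55 -0.346 -0.567 0.28 0 0 -0.088;0.55 -0.346 -0.567 0.28 0 0 -0.088;0.55 -0.346 -0.567 0.28 0 0 -0.088;0.55 -0.346 -0.567 0.28 0 0 -0.088;0.55 -0.346 -0.567 0.28 0 0 -0.088",
)

```text
time_s: 45.17
position: [0.4065, 0.3814, 0.1267]
tcp_rot: [[0.998, -0.06, 0.002], [-0.06, -0.998, 0.001], [0.002, -0.001, -1.0]]
force: [0.6, 0.6, -0.0]
opening: 0.551
grasp_force: 0.0
```

Run:
```python
from h import *
print(tool()[:2]);print(rel([.4043,.3807,.04],-3.1))
```

```text
(array([0.40651209, 0.38144401, 0.12670072]), np.float64(-3.461487859251349))
(array([-0.0043,  0.0018,  0.1734]), 'turn', np.float64(-0.008))
```

Request:
jog_arm(
  rows="0.55 -0.004 0.002 0.06 0 0 -0.007;0.55 -0.004 0.002 0.12 0 0 -0.007;0.55 -0.004 0.002 0.16 0 0 -0.007;0.55 -0.004 0.002 0.172 0 0 -0.007;0.55 -0.004 0.002 0.172 0 0 -0.007;0.55 -0.004 0.002 0.172 0 0 -0.007;0 -0.004 0.002 0.172 0 0 -0.007;0 -0.004 0.002 0.172 0 0 -0.007;0 -0.004 0.002 0.172 0 0 -0.007;0 -0.004 0.002 0.172 0 0 -0.007;0 -0.004 0.002 0.172 0 0 -0.007;0 -0.004 0.002 0.172 0 0 -0.007",
)

```text
time_s: 46.17
position: [0.4046, 0.3816, 0.0408]
tcp_rot: [[0.999, -0.054, 0.003], [-0.054, -0.999, 0.002], [0.002, -0.002, -1.0]]
force: [-0.3, 1.8, 5.2]
opening: 0.386
grasp_force: 30.0
```

Run:
```python
from h import *
p,y,_=tool();print(p,y);q=[*p[:2],.265];r=[.475,.04,.265]
L=np.array([.4165,-.3138])+rot(np.radians(82.7))@[.04,0];print(L,rel(q,y),rel(r,-5.2,q,y),rel([*L,.23],-7.3,r,-5.2))
```

```text
[0.40460074 0.38156717 0.040805  ] -3.1113289471003003
[ 0.42158258 -0.27412422] (array([ 0.    ,  0.    , -0.4484]), 'turn', np.float64(-0.0)) (array([0.1777, 0.6745, 0.    ]), 'turn', np.float64(0.0464)) (array([-0.0495,  0.6353,  0.07  ]), 'turn', 0.0467)
```

Request:
jog_arm(
  rows="0 0 0 -0.08 0 0 0;0 0 0 -0.16 0 0 0;0 0 0 -0.24 0 0 0;0 0 0 -0.32 0 0 0;0 0 0 -0.4 0 0 0;0 0 0 -0.448 0 0 0;0 0.178 0.675 -0.448 0 0 0.046;0 0.178 0.675 -0.448 0 0 0.046;0 0.178 0.675 -0.448 0 0 0.046;0 0.178 0.675 -0.448 0 0 0.046;0 0.178 0.675 -0.448 0 0 0.046;0 0.178 0.675 -0.448 0 0 0.046;0 0.178 0.675 -0.448 0 0 0.046;0 0.178 0.675 -0.448 0 0 0.046;0 0.178 0.675 -0.448 0 0 0.046;0 0.178 0.675 -0.448 0 0 0.046;0 0.178 0.675 -0.448 0 0 0.046",
)

```text
time_s: 47.58
position: [0.4737, 0.038, 0.2633]
tcp_rot: [[0.996, -0.093, -0.001], [-0.093, -0.996, 0.0], [-0.002, -0.0, -1.0]]
force: [-0.4, 0.3, -0.2]
opening: 0.38
grasp_force: 30.0
```

Request:
jog_arm(
  rows="0 -0.05 0.635 0 0 0 0.047;0 -0.05 0.635 0 0 0 0.047;0 -0.05 0.635 0 0 0 0.047;0 -0.05 0.635 0 0 0 0.047;0 -0.05 0.635 0 0 0 0.047;0 -0.05 0.635 0 0 0 0.047;0 -0.05 0.635 0 0 0 0.047;0 -0.05 0.635 0 0 0 0.047;0 -0.05 0.635 0.07 0 0 0.047;0 -0.05 0.635 0.07 0 0 0.047;0 -0.05 0.635 0.07 0 0 0.047;0 -0.05 0.635 0.07 0 0 0.047;0 -0.05 0.635 0.07 0 0 0.047;0 -0.05 0.635 0.07 0 0 0.047;0 -0.05 0.635 0.07 0 0 0.047;0 -0.05 0.635 0.07 0 0 0.047",
)

```text
time_s: 48.92
position: [0.4212, -0.2749, 0.2294]
tcp_rot: [[0.992, -0.126, 0.001], [-0.126, -0.992, -0.001], [0.001, 0.001, -1.0]]
force: [0.3, -0.3, -0.5]
opening: 0.379
grasp_force: 30.0
```

Run:
```python
from h import *
p,y,_=tool();h=.130+.030+.104*.122+.0171+.006;print(p,y,h);print(rel([.4216,-.2741,h],-7.3))
P=capture("scene");save(P,"s15")
a=np.radians(y);ax=np.array([np.cos(a),np.sin(a),0]);c0=p+[-.0015,-.0007,-.0065]
g=cv2.cvtColor(P["pixels"],cv2.COLOR_RGB2GRAY).astype(np.float32)
n=-np.asarray(P["R"]).T@P["t"]-c0;n-=ax*(n@ax);n/=np.linalg.norm(n)
print([(round(o*1e3),round(float(cv2.getRectSubPix(g,(1,1),tuple(map(float,proj(P,c0+ax*o+.017*n))))[0,0]))) for o in np.arange(.036,.056,.002)])
```

```text
[ 0.4212189  -0.27485657  0.2293598 ] -7.234480211893596 0.19578800000000002
(array([ 0.0006, -0.0016,  0.0671]), 'turn', np.float64(0.0015))
[(36, 208), (38, 205), (40, 196), (42, 176), (44, 143), (46, 109), (48, 95), (50, 88), (52, 85), (54, 79), (56, 68)]
```

Request:
jog_arm(
  rows="0 -0.002 -0.001 0.025 0 0 0.001;0 -0.002 -0.001 0.045 0 0 0.001;0 -0.002 -0.001 0.057 0 0 0.001;0 -0.002 -0.001 0.063 0 0 0.001;0 -0.002 -0.001 0.067 0 0 0.001;0 -0.002 -0.001 0.067 0 0 0.001;0 -0.002 -0.001 0.067 0 0 0.001;0 -0.002 -0.001 0.067 0 0 0.001",
)

```text
time_s: 49.63
position: [0.4196, -0.2742, 0.1965]
tcp_rot: [[0.992, -0.128, -0.0], [-0.128, -0.992, 0.0], [-0.0, -0.0, -1.0]]
force: [-2.8, 2.4, 8.9]
opening: 0.379
grasp_force: 30.0
```

Request:
jog_arm(
  rows="0.46 0 0 0 0 0 0;0.46 0 0 0 0 0 0;0.46 0 0 0 0 0 0;0.46 0 0 0 0 0 0;0.46 0 0 -0.02 0 0 0;0.46 0 0 -0.05 0 0 0;0.46 0 0 -0.09 0 0 0;0.46 0 0 -0.15 0 0 0;0.46 0 0 -0.15 0 0 0;0.5 0.15 -0.6 -0.15 0 0 0;0.5 0.15 -0.6 -0.15 0 0 0;0.5 0.15 -0.6 -0.15 0 0 0;0.5 0.15 -0.6 -0.15 0 0 0;0.5 0.15 -0.6 -0.15 0 0 0;0.5 0.15 -0.6 -0.15 0 0 0;0.5 0.15 -0.6 -0.15 0 0 0;0.5 0.15 -0.6 -0.15 0 0 0;0.5 0.15 -0.6 -0.15 0 0 0;0.5 0.15 -0.6 -0.15 0 0 0;0.5 0.15 -0.6 -0.15 0 0 0",
)

```text
time_s: 51.3
position: [0.5321, 0.0129, 0.2696]
tcp_rot: [[0.992, -0.128, -0.001], [-0.128, -0.992, -0.0], [-0.001, 0.001, -1.0]]
force: [-0.2, -0.8, 0.9]
opening: 0.497
grasp_force: 0.0
```

Run:
```python
from h import *
print(tool()[:2],bot.read_state()["time_s"])
P=capture("scene");save(P,"s16");rack(P,[-.052,-.018,.016])
# chock strip bright-blob centre vs expected, trivet cleared?
g=cv2.cvtColor(P["pixels"],cv2.COLOR_RGB2GRAY);print("trivet",[int(g[v,u]) for u,v in((402,200),(427,207),(452,209))])
for n in("top",):
    T=capture(n);print([np.round(d["point"],3) for d in spot_point("chock_center",T)],[np.round(d["point"],3) for d in spot_point("container_mid",T)][:1])
```

```text
(array([0.532072  , 0.01289564, 0.26955278]), np.float64(-7.33657589713041)) 51.3
tin -0.052 [206, 196, 179, 153, 124, 99, 90, 86, 79] back end [204, 199, 188, 167, 141, 113, 98, 94, 93, 91, 93, 95]
tin -0.018 [203, 192, 167, 136, 109, 92, 88, 85, 79] back end [208, 207, 198, 181, 156, 131, 110, 95, 91, 91, 92, 94]
tin 0.016 [202, 188, 160, 130, 106, 94, 92, 87, 81] back end [206, 204, 196, 183, 161, 138, 116, 99, 96, 97, 95, 93]
along x, top line y -0.02 [89, 88, 122, 190, 211, 211, 211, 181, 106, 97, 163, 204, 213, 215, 214, 204, 189, 173, 168, 194, 209, 217, 216, 210, 194, 178, 167, 182, 206, 214, 219, 212, 204, 187, 166, 135, 116, 122, 130, 118, 109, 103, 129]
along x, top line y 0.02 [91, 92, 131, 190, 207, 206, 202, 174, 103, 107, 171, 205, 214, 217, 215, 204, 184, 170, 173, 197, 210, 217, 215, 210, 194, 174, 168, 186, 207, 216, 215, 212, 202, 182, 163, 129, 100, 94, 91, 93, 93, 94, 94]
trivet [57, 59, 50]
[array([ 0.408, -0.396,  0.173]), array([ 0.415, -0.311,  0.158])] []
```

All three tins are in a row against the chock. They are centred to about 1 mm, the chock hasn't moved and the trivet is empty. Handing in.

```bash
python3 -c "
from h import *
print(bot.hand_in())"
```

```text
the job is handed in; nothing more can be done
None
```

The spice rack is up and handed in after about 51 s: two shelves and the sloped tier seated on the posts, the chock square on the landing, then the three steel tins in a row against it, centred to about 1 mm.

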